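# Right the tipped bottle and tin in the papermaker's sizing rack and prime the pump

### The arm

A 6-joint arm with a two-finger parallel gripper is mounted at the origin on the work surface. World frame = base frame: x ahead of the robot, y to its left, z up, the work surface at z = 0. Lengths are in m, angles in rad, forces in N, time in s.
With the tool pointing down it reaches from about 0.35 to 0.775 m from the base axis. Payload 5.5 kg.
Tool frame: the origin (TCP) lies between the finger pads; the fingertips stand 19 mm ahead of it and the grasp point (between the pads) is the TCP; z points along the fingers, y is the line along which they close (so a half turn about z gives the same grasp; the last joint's range is limited). The gripper opens to 85 mm and grips with 20 to 120 N. Pads are 22 mm wide; open, the fingers measure 114 mm over their backs; the gripper's body (76 mm by 85 mm) begins 54 mm behind the grasp point. The pads swing forward as they close: fully open they stand 13 mm farther back than shut.
Start: joints at [-1.319, 0.313, 0.046, 1.304, 0, 1.431], TCP at [0.22, -0.531, 0.25] pointing down, gripper open.
Joint ranges: [-2.76, 2.76], [-0.86, 1.69], [-1.03, 1.26], [-2.2, 2.34], [-1.47, 1.5], [-3.14, 3.14]. Speed limits (rad/s): [2.57, 2.57, 3.14, 3.14, 3.14, 3.14].

### API

Orientations are given as a unit quaternion [w, x, y, z].
In Python, from workcell import env gives the robot as it stands.
- The arm moves only by the shell command python3 -m pendant 'ROWS' [FORCE]. ROWS is JSON, a list of rows, each an object with "travel": the shift along the tool's x, y, z scaled (see below), a list of three; "rot": the turn, a rotation vector about the tool's x, y, z scaled (see below), a list of three; "fingers": the opening, from -1 (shut) to 1 (fully open). In form: [{"travel": [dx, dy, dz], "rot": [wx, wy, wz], "fingers": fingers}, ...]. A call has 1 to 10 rows; each row is the pose to reach, as a shift and turn from the pose commanded when the call began, along the tool's axes at that moment; what a row does not reach only later rows make up. The controller multiplies each number of a shift by 0.12 m and each number of a turn by 60 degrees. A row lasts 1/10 s, in which the tool goes at most 50 mm and 8.59 degrees, less where a joint would pass 70% of its speed; a pose out of reach is approached as far as the arm can. A call with a number of a shift or a turn outside -1 to 1 is refused whole. A call with a gripper value outside its range is refused whole. The fingers move at their own pace and stop on an object; FORCE is the grip in N (left out, the last holds). Time passes only in rows, so rows that repeat a pose let the fingers close. It gives the time, the measured TCP pose, the force, the opening and the grip force at its end, in the units of the state.
- env.get_state(): the state, without advancing time (a new reading comes with each control period).
- env.read_camera(name): name is "scene" or "top" or "wrist"; returns (picture, depth): 400x640x3 uint8, blue, green, red; 400x640 float32, m along the optical axis (not along the pixel's ray), 0 where there is no reading.
- env.camera_model(name): a dict with "fovy" (degrees; the focal length in pixels is half the picture's height over the tangent of half this angle, whatever the lens; pixels are square), "cx", "cy" (the principal point, pixels), "k1" (the pictures are not rectified: a ray, as slopes to the right and down, at radius r is drawn at 1 + k1 r^2 times it, then the intrinsics apply), "rvec" (rotation vector, rad) and "tvec" (3), from world to camera coordinates, as OpenCV has them; the wrist camera has in their place "T_tool_cam" (4x4, takes a point from camera to tool coordinates, whose origin is the TCP and whose axes are the flange's). Camera axes: x right, y down, z forward; pixel columns grow to the right and rows downward; lengths in m; the calibration is good to about 2 mm. A picture is of the moment at which its call begins: read the wrist's pose just before it. camera_model takes no time and is no camera call.
- env.hand_in(): hands the job in; it is judged then, once.
Trained networks look in the newest picture that a camera, given by its name, has taken for a name from the list of things; names that differ only in an ending like _2 or _b are one class to them, and where a whole thing is asked for, a point or a joint stands for the part that bears it (a point fixed in the world has none). Each returns a list of dicts, best first, with "conf" (0 to 1); they miss things now and then, are a little off and sometimes report something else, mostly with a low value. They report only what shows in the picture. A call takes as long as a camera call. They do not tell look-alikes from the thing itself.
- env.outline_of(camera, target): "mask" (400x640 bool, what is visible of it) and "xy" ([column, row] in pixels, amid what is visible of it).
The state is a dict: "clock": time; "joint_pos": joint angles; "qvel": joint speeds; "tau": joint torques, N m; "tcp_pos": TCP position; "orientation": TCP orientation; "wrist_force": force on the tool from outside, world axes, zero at the start; "ft_torque": the same for the moment, N m; "finger_gap": finger opening in m; "grip_force": force on a finger pad.
Only numpy, scipy, OpenCV 4.12 (cv2) and the standard library are available. Lean on these libraries where they do the work, as an engineer would, in place of code of your own. Each camera call takes 0.05 s, during which the arm holds its last target. There are 200 camera calls.

### The job

Get the sizing rack ready for the next sheet: stand the tipped tall bottle and the tipped tin upright in the rack's two empty gaps, one in each, whichever way round, on their feet on the rack's floor between the jars. When both stand, prime the pump bottle: press its head fully down and let it spring back up. Leave the jars standing where they are and do not disturb the wooden frame.

Things in the scene. Friction and masses are not known exactly. Their poses are not given: they have to be found in the camera images.
- lane: Fixed shallow wooden rack on the table, 88 x 372 mm, a lane for bottles. Origin: centre of its underside. x runs across the lane (away from the robot), y along it, z up. Floor 6 mm thick; inside 76 mm (x) by 360 mm (y); rims 6 mm thick, tops 18 mm above the table. Jars stand in it at y = +150, 0 and -150 mm, leaving two empty gaps.
- gap_left (a point): Point on the rack's floor (6 mm above the table) at the centre of the empty gap on the rack's +y side (rack y = +75 mm); axes as the rack's. 100 mm free between the jars.
- gap_right (a point): The same for the empty gap on the rack's -y side (rack y = -75 mm).
- tall_bottle: White plastic bottle, square section, paper label, round black cap; 46 x 46 x 150 mm, about 0.3 kg, loose, lying on its side between robot and rack. x axis along its length from foot to cap (up when standing). Origin on the length axis, 75 mm from the foot. Square body up to 112 mm from the foot, shoulder to 124 mm, then cap, diameter 30 mm. Grip any two facing sides (46 mm).
- tin: Bare metal oblong tin, body 44 (its y) x 48 (its z) x 110 mm (its x), small round dark cap (diameter 22, 12 mm high, 10 mm off-centre to +z) on top; 122 mm in all, about 0.35 kg, loose, lying on a 44 mm wide side. x axis from foot to cap (up when standing). Origin at the body's centre, 55 mm from the foot. Grip the 44 mm width.
- jar_left: Squat round glass jar, diameter 50 mm, 75 mm high with lid, standing in the rack at its +y end. Origin: centre of its underside. Leave standing.
- jar_mid: The same kind of jar in the middle of the rack.
- jar_right: The same kind of jar at the rack's -y end.
- pump: Pump bottle fixed to the table, near one end of the rack (either end). White round body of diameter 54 mm on a 76 x 64 mm metal foot plate, 190 mm high overall. Origin: centre of its underside.
- pump_top (a point): Centre of the top face of the pump's round head (diameter 38 mm), 190 mm above the table when up. A short spout, look only, sticks out to the pump's -x.
- pump_head (a joint): Travel of the pump head: 0 up, 0.012 m pressed fully down. Sprung: about 2 N to start, 7 N fully down; it comes back by itself.
- brush_pot: Metal pot of diameter 56 mm, 90 mm high, fixed, with three upright brushes reaching 185 mm, near the other end of the rack. Origin: centre of its underside.
- deckle: Flat wooden frame, 160 x 210 mm, 14 mm thick, loose on the table to the robot's right. Origin: centre of its underside. Leave alone.
There are look-alikes about, which are no part of the job. What is shaped like the tall_bottle but blue or turquoise is not meant.

How it is judged:
By the outcome, as a careful person would: the job done as asked, in the order asked, and still so for the second after the job is handed in, with the robot touching nothing.
It also fails if it takes over 72 s, if anything falls off the work surface, if the arm or the gripper's body presses on something with over 40 N, if the wrist force passes 120 N, or if a joint passes its speed limit or range.

## Working session

There is one attempt and no reset: what is moved stays moved. The work goes in short steps, Python scripts to look and compute and a shell command to move; the robot and the scene stay as the last step left them, time stands still between calls to the robot, and variables do not carry over. Pictures are saved under pics/ and viewed, at most 10 in all, crops included, and the job is handed in when it is done.

```bash
mkdir -p pics; ls; cat > h.py <<'E'
import numpy as np, cv2
from workcell import env
from scipy.spatial.transform import Rotation as R
def pts(cam, depth, st=None):
    m=env.camera_model(cam); H,W=depth.shape
    f=H/2/np.tan(np.radians(m['fovy'])/2)
    K=np.array([[f,0,m['cx']],[0,f,m['cy']],[0,0,1.]])
    u,v=np.meshgrid(np.arange(W),np.arange(H))
    p=cv2.undistortPoints(np.stack([u,v],-1).reshape(-1,1,2).astype(float),K,np.array([m['k1'],0,0,0,0.])).reshape(H,W,2)
    P=np.dstack([p,np.ones((H,W))])*depth[...,None]
    if 'T_tool_cam' in m:
        T=np.array(m['T_tool_cam']); P=P@T[:3,:3].T+T[:3,3]
        q=st['orientation']; Rt=R.from_quat([q[1],q[2],q[3],q[0]]).as_matrix()
        return P@Rt.T+np.array(st['tcp_pos'])
    Rm=cv2.Rodrigues(np.array(m['rvec'],float))[0]
    return (P-np.array(m['tvec']).ravel())@Rm
E
python3 - <<'E'
from h import *
for c in ['scene','top']:
    im,d=env.read_camera(c); cv2.imwrite(f'pics/{c}0.png',im); P=pts(c,d)
    np.savez(f'{c}0.npz',im=im,P=P,d=d)
    for t in ['lane','tall_bottle','tin','jar_left','pump','brush_pot','deckle']:
        for o in env.outline_of(c,t):
            q=P[o['mask']&(d>0)]
            print(c,t,round(o['conf'],2),np.round(o['xy']),len(q),np.round(np.median(q,0),3) if len(q) else '',np.round(np.percentile(q,[2,98],axis=0),3).tolist() if len(q) else '')
s=env.get_state(); print(s)
E
```

```text
pics
scene lane 0.48 [295. 245.] 697 [ 0.434 -0.049  0.047] [[0.384, -0.068, 0.001], [0.504, -0.006, 0.052]]
scene tall_bottle 0.91 [358. 157.] 327 [0.318 0.488 0.042] [[0.252, 0.446, 0.009], [0.367, 0.554, 0.05]]
scene tall_bottle 0.81 [305. 169.] 500 [0.193 0.302 0.036] [[0.101, 0.29, 0.004], [0.245, 0.336, 0.05]]
scene tall_bottle 0.8 [348. 187.] 658 [0.388 0.304 0.036] [[0.321, 0.278, 0.002], [0.459, 0.343, 0.05]]
scene tall_bottle 0.69 [328. 224.] 832 [0.442 0.099 0.038] [[0.369, 0.09, 0.0], [0.513, 0.137, 0.05]]
scene tin 0.56 [297. 247.] 663 [ 0.433 -0.049  0.047] [[0.384, -0.067, 0.002], [0.503, -0.019, 0.052]]
scene pump 0.77 [306. 293.] 1603 [ 0.584 -0.215  0.088] [[0.533, -0.235, -0.0], [0.608, -0.183, 0.192]]
scene pump 0.7 [304. 259.] 260 [ 0.575 -0.204  0.189] [[0.539, -0.22, 0.172], [0.591, -0.185, 0.193]]
scene brush_pot 0.95 [396. 195.] 678 [0.573 0.286 0.081] [[0.515, 0.268, 0.002], [0.593, 0.452, 0.175]]
scene deckle 0.78 [196. 325.] 2547 [ 0.349 -0.402  0.013] [[0.253, -0.492, 0.001], [0.438, -0.274, 0.017]]
top lane 0.83 [315. 144.] 1672 [0.646 0.042 0.007] [[0.6
[... 1100 characters left out ...]
os': array([-1.31859622e+00,  3.13165347e-01,  4.60762243e-02,  1.30359807e+00,
       -3.07376987e-05,  1.43117051e+00]), 'qvel': array([-3.97636782e-04, -5.25667419e-05,  1.89558005e-03, -1.72566726e-04,
        1.96960845e-04, -9.04917099e-04]), 'tau': array([-9.40739192e-04, -4.80383563e+01,  2.98798817e+01, -3.22133837e-04,
       -1.45669155e-04, -7.39668113e-07]), 'tcp_pos': array([ 0.2195551 , -0.53146148,  0.25033317]), 'orientation': array([ 5.53470812e-05,  9.80870357e-01,  1.94662115e-01, -1.22746041e-05]), 'wrist_force': array([ 0.35341567,  0.42845512, -0.22731019]), 'ft_torque': array([ 0.01168068, -0.01618866, -0.02880144]), 'grip_force': 0.0, 'finger_gap': 0.085405749416816}
```

```bash
python3 - <<'E'
import cv2
t=cv2.imread('pics/top0.png')[110:310,150:470]; s=cv2.imread('pics/scene0.png')
cv2.imwrite('pics/topz.png',cv2.resize(t,(800,500),interpolation=cv2.INTER_CUBIC))
cv2.imwrite('pics/scenez.png',cv2.resize(s[110:370,140:460],(738,600),interpolation=cv2.INTER_CUBIC))
E
```

```text
(no output)
```

View pics/topz.png

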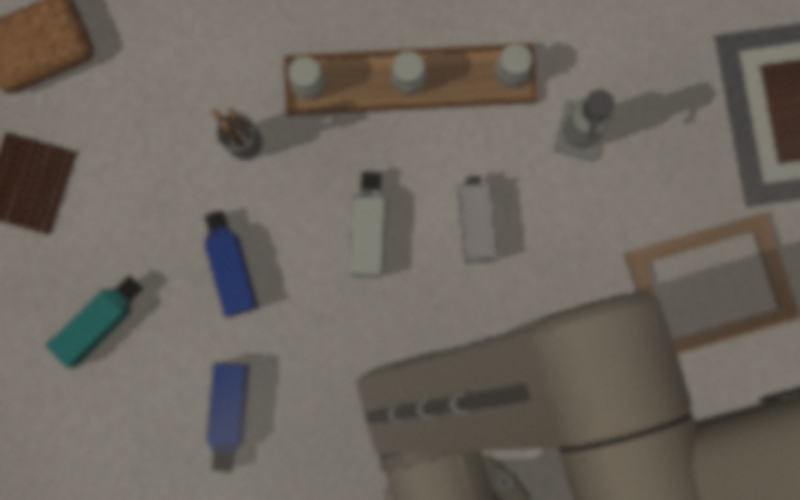

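View pics/scenez.png

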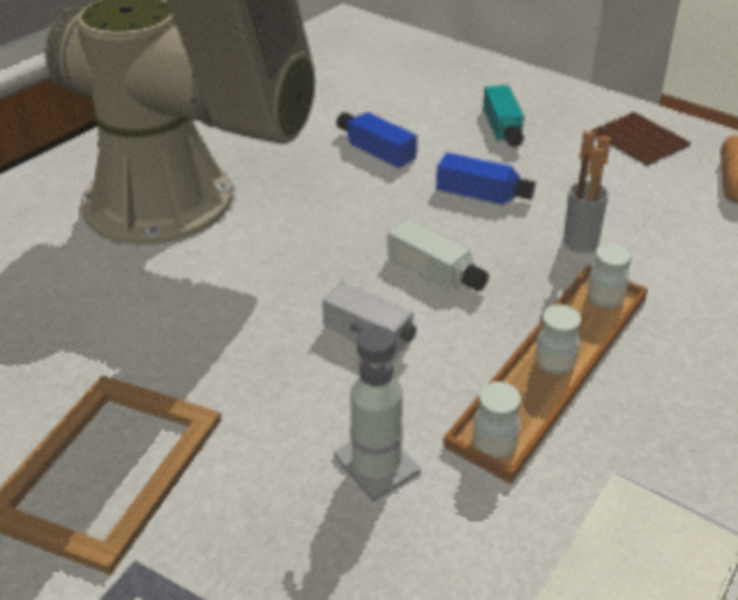

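The white bottle is at top (296,204). The same-shaped things at (240,219), (238,274) and (186,239) are blue or turquoise, so they aren't meant. The zoomed crop confirms the colours. The tin is at top (339,197). Both have their caps towards the rack (+x).

```bash
cat >> h.py <<'E'
def rect(q):
    (c,s,a)=cv2.minAreaRect((q[:,:2]*1000).astype(np.float32)); 
    if s[0]<s[1]: a+=90; s=s[::-1]
    return np.round(c,1),np.round(s,1),round((a+90)%180-90,1)
E
python3 - <<'E'
from h import *
D=np.load('top0.npz');P=D['P'];d=D['d'];ok=d>0
def sel(x0,x1,y0,y1,z0,z1):
    m=ok&(P[...,0]>x0)&(P[...,0]<x1)&(P[...,1]>y0)&(P[...,1]<y1)&(P[...,2]>z0)&(P[...,2]<z1); return P[m]
q=sel(.33,.55,.06,.17,.035,.08); print('bottle',rect(q),np.median(q[:,2]))
q=sel(.33,.55,-.1,.02,.035,.08); print('tin',rect(q),np.median(q[:,2]))
q=sel(.55,.75,-.17,.27,.010,.1); print('lane',rect(q))
q=sel(.56,.75,-.17,.27,.065,.1)
for y0,y1 in [(-.17,-.04),(-.04,.1),(.1,.27)]:
    r=q[(q[:,1]>y0)&(q[:,1]<y1)]; print('jar',cv2.minEnclosingCircle((r[:,:2]*1000).astype(np.float32)),np.median(r[:,2]))
q=sel(.45,.7,-.3,-.14,.18,.21); print('pumphead',rect(q),np.median(q,0),len(q))
S=np.load('scene0.npz');Q=S['P'];m=(S['d']>0)&(np.abs(Q[...,0]-.57)<.08)&(np.abs(Q[...,1]+.2)<.08)
for a,b in [(.186,.2),(.165,.186),(.03,.12),(.003,.02)]:
    r=Q[m&(Q[...,2]>a)&(Q[...,2]<b)]; print('pump scene',a,rect(r),len(r))
# label check: axis of plane edges
for n,(y0,y1) in {'b':(.06,.17),'t':(-.1,.02)}.items():
    r=sel(.33,.55,y0,y1,.035,.08)
    for x in np.arange(.36,.52,.02):
        k=r[np.abs(r[:,0]-x)<.01]
        if len(k): print(n,round(x,2),len(k),np.round(np.percentile(k[:,1],[3,97]),3),np.round(np.median(k[:,2]),3))
E
```

```text
bottle (array([438.1, 113.9]), array([149.3,  46.4]), -3.9) 0.044834667893836805
tin (array([441.3, -42.3]), array([121.3,  43.9]), 3.0) 0.04761541370539579
lane (array([649.9,  49.4]), array([439.9, 194.5]), 89.5)
jar ((661.1421508789062, -101.86505889892578), 22.410188674926758) 0.07987564716334063
jar ((655.5401000976562, 51.43449401855469), 22.668453216552734) 0.08025236782345513
jar ((616.2827758789062, 227.2593536376953), 67.78900909423828) 0.07977155210828789
pumphead (array([ 560.3, -200.8]), array([53.6, 36. ]), 8.8) [ 0.56636852 -0.19737123  0.18905352] 121
pump scene 0.186 (array([ 568.6, -196.8]), array([48.9, 37.1]), -46.9) 185
pump scene 0.165 (array([ 561.8, -205.2]), array([60.5, 31.4]), -2.4) 85
pump scene 0.03 (array([ 608.9, -180.1]), array([138.1,  43.6]), 39.3) 612
pump scene 0.003 (array([ 574.5, -199. ]), array([158.6, 148.3]), 89.6) 438
b 0.36 25 [0.097 0.138] 0.045
b 0.38 77 [0.097 0.14 ] 0.046
b 0.4 68 [0.094 0.14 ] 0.046
b 0.42 77 [0.093 0.136] 0.045
b 0.44 69 [0.092 0.135] 0.046
b 0.46 73 [0.092 0.135] 0.044
b 0.48 42 [0.093 0.13 ] 0.042
b 0.5 25 [0.099 0.118] 0.036
b 0.52 1 [0.109 0.109] 0.04
t 0.38 37 [-0.066 -0.024] 0.047
t 0.4 64 [-0.064 -0.024] 0.048
t 0.42 72 [-0.064 -0.022] 0.048
t 0.44 71 [-0.062 -0.022] 0.047
t 0.46 65 [-0.062 -0.022] 0.048
t 0.48 68 [-0.059 -0.019] 0.049
t 0.5 19 [-0.052 -0.031] 0.043
```

```bash

python3 -m pendant '[{"travel":[0.78,-0.838,0],"rot":[0,0,0],"fingers":1},{"travel":[0.78,-0.838,0],"rot":[0,0,0],"fingers":1},{"travel":[0.78,-0.838,0],"rot":[0,0,0],"fingers":1}]' 80
python3 -m pendant '[{"travel":[0.78,-0.838,0],"rot":[0,0,0],"fingers":1},{"travel":[0.78,-0.838,0],"rot":[0,0,0],"fingers":1},{"travel":[0.78,-0.838,0],"rot":[0,0,0],"fingers":1}]'
python3 -m pendant '[{"travel":[0.78,-0.838,0],"rot":[0,0,0],"fingers":1},{"travel":[0.78,-0.838,0],"rot":[0,0,0],"fingers":1},{"travel":[0.78,-0.838,0],"rot":[0,0,0],"fingers":1}]'
python3 -m pendant '[{"travel":[0.78,-0.838,0],"rot":[0,0,0],"fingers":1},{"travel":[0.78,-0.838,0],"rot":[0,0,0],"fingers":1},{"travel":[0.78,-0.838,0],"rot":[0,0,0],"fingers":1}]'
python3 -m pendant '[{"travel":[0.78,-0.838,0],"rot":[0,0,0.439],"fingers":1},{"travel":[0.78,-0.838,0],"rot":[0,0,0.439],"fingers":1},{"travel":[0.78,-0.838,0],"rot":[0,0,0.439],"fingers":1},{"travel":[0.78,-0.838,0],"rot":[0,0,0.439],"fingers":1},{"travel":[0.78,-0.838,0],"rot":[0,0,0.439],"fingers":1}]'
python3 -c "
from h import *
s=env.get_state();print(s['clock'],s['joint_pos'].round(3))
st=s;im,d=env.read_camera('wrist');P=pts('wrist',d,st)
cv2.imwrite('pics/w1.png',im);np.savez('w1.npz',P=P,d=d)
m=(d>0)&(P[...,2]>.03)&(P[...,2]<.07)&(abs(P[...,0]-.44)<.1)&(abs(P[...,1]-.114)<.05)
print(m.sum(), rect(P[m]), np.median(P[m][:,2]))
im,d=env.read_camera('scene');cv2.imwrite('pics/s1.png',im)
cv2.imwrite('pics/mix1.png',np.hstack([im[80:360,120:460],cv2.resize(im,(1,280))*0,cv2.imread('pics/w1.png')[::1,::1][60:340,100:540]]))
"
```

```text
clock: 1.1
tcp_pos: [0.2679, -0.4005, 0.2501]
orientation: [-0.001, 0.981, 0.195, 0.0]
wrist_force: [1.4, -0.1, 0.1]
finger_gap: 0.0855
grip_force: 0.0
clock: 1.4
tcp_pos: [0.316, -0.2715, 0.2505]
orientation: [-0.0, 0.981, 0.195, 0.0]
wrist_force: [0.5, -0.7, -0.2]
finger_gap: 0.0857
grip_force: 0.0
clock: 1.7
tcp_pos: [0.3641, -0.143, 0.2506]
orientation: [0.0, 0.981, 0.195, 0.0]
wrist_force: [0.7, -0.8, 0.4]
finger_gap: 0.0855
grip_force: 0.0
clock: 2.0
tcp_pos: [0.4124, -0.0143, 0.2507]
orientation: [0.0, 0.981, 0.195, 0.001]
wrist_force: [0.8, -0.8, 0.1]
finger_gap: 0.0855
grip_force: 0.0
clock: 2.5
tcp_pos: [0.4595, 0.077, 0.2501]
orientation: [-0.014, 1.0, -0.011, -0.0]
wrist_force: [0.4, -1.0, 0.1]
finger_gap: 0.0855
grip_force: 0.0
2.5 [-0.023  0.1   -0.223  1.248  0.027  3.141]
5465 (array([439.3, 112.3]), array([148.7,  45.6]), -4.1) 0.04496020218222968
```

View pics/mix1.png

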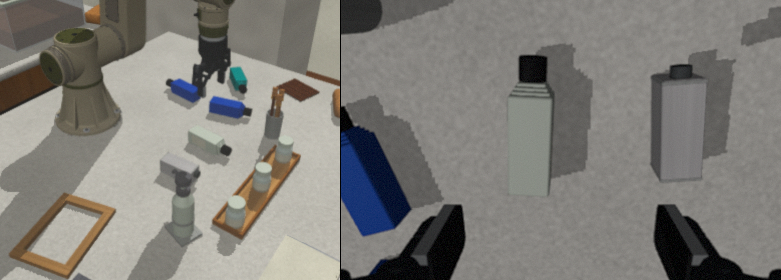

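Wrist crop: the white bottle is at about (530,130) and the tin at (680,120), which confirms both. Joint 6 is at its limit, so I'll check where the wrist camera is mounted before deciding on a half turn.

```bash
python3 -c "
from h import *
print(np.round(env.camera_model('wrist')['T_tool_cam'],3))
D=np.load('w1.npz');P=D['P'];d=D['d']
m=(d>0)&(P[...,2]>.03)&(P[...,2]<.07)&(abs(P[...,0]-.44)<.1)&(abs(P[...,1]+.042)<.05)
print('tin',rect(P[m]))
for y in [.05,-.1,.2]:
  m=(d>0)&(P[...,2]>.065)&(P[...,2]<.1)&(abs(P[...,0]-.655)<.06)&(abs(P[...,1]-y)<.05)
  if m.sum()>30: print('jar',y,cv2.minEnclosingCircle((P[m][:,:2]*1000).astype(np.float32)),m.sum())
"
```

```text
[[-0.    -0.947 -0.322  0.083]
 [ 1.    -0.     0.     0.001]
 [-0.    -0.322  0.947 -0.123]
 [ 0.     0.     0.     1.   ]]
tin (array([441.9, -43. ]), array([122.1,  45.2]), 3.6)
```

Camera is on the tool's +x side, so I'm keeping this orientation because it puts the camera on top when the tool is level. I'll do the tin first, since joint 6 has room there.

```bash

python3 -m pendant '[{"travel":[0.1,1,0],"rot":[0,0,-0.12],"fingers":1},{"travel":[0.1,1,0],"rot":[0,0,-0.12],"fingers":1},{"travel":[0.1,1,0],"rot":[0,0,-0.12],"fingers":1},{"travel":[0.1,1,0],"rot":[0,0,-0.12],"fingers":1},{"travel":[0.1,1,0],"rot":[0,0,-0.12],"fingers":1},{"travel":[0.1,1,0],"rot":[0,0,-0.12],"fingers":1}]'
cat >> h.py <<'E'
def rel(p,yaw_deg=None,pitch=0):
    """world offset to p -> travel units in tool axes"""
    s=env.get_state(); q=s['orientation']; Rt=R.from_quat([q[1],q[2],q[3],q[0]])
    dd=Rt.inv().apply(np.array(p)-s['tcp_pos'])/.12
    print('t',round(s['clock'],2),'tcp',s['tcp_pos'].round(4),'travel',dd.round(3),'F',s['wrist_force'].round(1),'gap',round(s['finger_gap'],4),'j',s['joint_pos'].round(2))
    if yaw_deg is not None:
        y=np.radians(yaw_deg); c=np.radians(pitch) # pitch 0: down, 90: level ahead
        z=np.array([np.sin(c)*np.cos(y),np.sin(c)*np.sin(y),-np.cos(c)]); yy=np.array([np.sin(y),-np.cos(y),0]); x=np.cross(yy,z)
        G=R.from_matrix(np.c_[x,yy,z]); print('rot',((Rt.inv()*G).as_rotvec()/np.radians(60)).round(3))
E
python3 -c "
from h import *
rel([.473,-.041,.12],3.3)"
```

```text
clock: 3.2
tcp_pos: [0.4681, -0.043, 0.2471]
orientation: [-0.014, 0.999, 0.051, 0.001]
wrist_force: [0.6, -0.4, 0.3]
finger_gap: 0.0853
grip_force: 0.0
t 3.2 tcp [ 0.4681 -0.043   0.2471] travel [0.039 0.017 1.059] F [ 0.6 -0.4  0.3] gap 0.0853 j [-0.28  0.12 -0.21  1.25  0.03  2.76]
rot [-0.026 -0.002  0.043]
```

```bash

python3 -m pendant '[{"travel":[0.039,0.017,0.9],"rot":[-0.026,-0.002,0.043],"fingers":1},{"travel":[0.039,0.017,0.9],"rot":[-0.026,-0.002,0.043],"fingers":1},{"travel":[0.039,0.017,0.9],"rot":[-0.026,-0.002,0.043],"fingers":1},{"travel":[0.039,0.017,0.9],"rot":[-0.026,-0.002,0.043],"fingers":1}]'
python3 -c "
from h import *
s=env.get_state();im,d=env.read_camera('wrist');P=pts('wrist',d,s)
m=(d>0)&(P[...,2]>.03)&(P[...,2]<.07)&(abs(P[...,0]-.44)<.1)&(abs(P[...,1]+.042)<.03)
print('tin',rect(P[m]),m.sum())
rel([.473,-.0415,.026],3.3)"
```

```text
clock: 3.6
tcp_pos: [0.4719, -0.0409, 0.1382]
orientation: [-0.001, 1.0, 0.03, -0.002]
wrist_force: [1.7, -0.4, 0.7]
finger_gap: 0.0855
grip_force: 0.0
tin (array([442.8, -43.6]), array([121.9,  44.5]), 3.5) 9160
t 3.65 tcp [ 0.4735 -0.0415  0.1399] travel [-0.005  0.     0.95 ] F [-0.2 -0.1  0.8] gap 0.0855 j [-0.26  0.19 -0.4   0.98  0.    2.83]
rot [-0.    -0.     0.001]
```

```bash

python3 -m pendant '[{"travel":[0,0,0.35],"rot":[0,0,0],"fingers":1},{"travel":[0,0,0.65],"rot":[0,0,0],"fingers":1},{"travel":[0,0,0.9],"rot":[0,0,0],"fingers":1},{"travel":[0,0,0.95],"rot":[0,0,0],"fingers":1},{"travel":[0,0,0.95],"rot":[0,0,0],"fingers":1}]'
python3 -m pendant '[{"travel":[0,0,0],"rot":[0,0,0],"fingers":-1},{"travel":[0,0,0],"rot":[0,0,0],"fingers":-1},{"travel":[0,0,0],"rot":[0,0,0],"fingers":-1},{"travel":[0,0,0],"rot":[0,0,0],"fingers":-1},{"travel":[0,0,0],"rot":[0,0,0],"fingers":-1},{"travel":[0,0,0],"rot":[0,0,0],"fingers":-1},{"travel":[0,0,0],"rot":[0,0,0],"fingers":-1},{"travel":[0,0,0],"rot":[0,0,0],"fingers":-1}]' 80
python3 -c "
from h import *
rel([.47,-.03,.2],1,90)"
```

```text
clock: 4.15
tcp_pos: [0.4745, -0.0423, 0.0262]
orientation: [0.0, 1.0, 0.029, 0.001]
wrist_force: [0.9, -1.1, 0.4]
finger_gap: 0.0853
grip_force: 0.0
clock: 4.95
tcp_pos: [0.475, -0.0423, 0.0268]
orientation: [0.0, 1.0, 0.029, 0.002]
wrist_force: [-0.5, 1.0, 8.3]
finger_gap: 0.0433
grip_force: 81.9
t 4.95 tcp [ 0.475  -0.0423  0.0268] travel [-0.03  -0.104 -1.443] F [-0.5  1.   8.3] gap 0.0433 j [-0.26  0.32 -0.55  0.7   0.    2.83]
rot [-0.03   1.496  0.03 ]
```

```bash

python3 -m pendant '[{"travel":[0,0,-0.3],"rot":[0,0,0],"fingers":-1},{"travel":[0,0,-0.7],"rot":[0,0,0],"fingers":-1},{"travel":[0,0,-1],"rot":[0,0,0],"fingers":-1},{"travel":[0,0,-1],"rot":[0,0,0],"fingers":-1}]'
python3 -m pendant '[{"travel":[0.1,0,-0.2],"rot":[0,0.12,0],"fingers":-1},{"travel":[0.2,0,-0.4],"rot":[0,0.25,0],"fingers":-1},{"travel":[0.3,0,-0.6],"rot":[0,0.37,0],"fingers":-1},{"travel":[0.4,0,-0.6],"rot":[0,0.5,0],"fingers":-1},{"travel":[0.5,0,-0.6],"rot":[0,0.62,0],"fingers":-1},{"travel":[0.5,0,-0.6],"rot":[0,0.75,0],"fingers":-1},{"travel":[0.5,0,-0.6],"rot":[0,0.75,0],"fingers":-1}]'
python3 -c "
from h import *
rel([.55,-.02,.21],0,90)"
```

```text
clock: 5.35
tcp_pos: [0.4769, -0.043, 0.1505]
orientation: [0.001, 1.0, 0.029, 0.005]
wrist_force: [-0.0, -1.8, -3.1]
finger_gap: 0.0429
grip_force: 83.2
clock: 6.05
tcp_pos: [0.5234, -0.0353, 0.2054]
orientation: [-0.014, 0.926, 0.025, 0.375]
wrist_force: [-3.1, 1.0, -6.3]
finger_gap: 0.0431
grip_force: 82.9
t 6.05 tcp [ 0.5234 -0.0353  0.2054] travel [ 0.19  -0.115  0.132] F [-3.1  1.  -6.3] gap 0.0431 j [-0.39 -0.23 -0.94  0.14  0.31  2.82]
rot [-0.054  0.765  0.015]
```

```bash

python3 -m pendant '[{"travel":[0.13,-0.03,0.1],"rot":[-0.01,0.13,0],"fingers":-1},{"travel":[0.26,-0.06,0.2],"rot":[-0.02,0.26,0],"fingers":-1},{"travel":[0.39,-0.09,0.3],"rot":[-0.03,0.39,0.01],"fingers":-1},{"travel":[0.52,-0.12,0.38],"rot":[-0.04,0.52,0.01],"fingers":-1},{"travel":[0.52,-0.12,0.38],"rot":[-0.05,0.65,0.01],"fingers":-1},{"travel":[0.52,-0.12,0.38],"rot":[-0.054,0.765,0.015],"fingers":-1},{"travel":[0.52,-0.12,0.38],"rot":[-0.054,0.765,0.015],"fingers":-1}]'
python3 -c "
from h import *
rel([.654,-.024,.2],0,90)
for c in ['scene','top']:
  im,d=env.read_camera(c);cv2.imwrite(f'pics/{c}2.png',im); np.savez(c+'2.npz',P=pts(c,d),d=d)
a=cv2.imread('pics/scene2.png')[100:340,140:540];cv2.imwrite('pics/mix2.png',cv2.resize(a,(800,480)))
"
```

```text
clock: 6.75
tcp_pos: [0.7406, -0.0329, 0.281]
orientation: [-0.002, 0.744, 0.008, 0.668]
wrist_force: [1.2, -0.2, -2.6]
finger_gap: 0.043
grip_force: 83.1
t 6.75 tcp [ 0.7406 -0.0329  0.281 ] travel [-0.749 -0.089 -0.643] F [ 1.2 -0.2 -2.6] gap 0.043 j [-0.25  0.36 -1.02 -1.26  0.26  3.1 ]
rot [-0.013  0.104  0.008]
```

View pics/mix2.png

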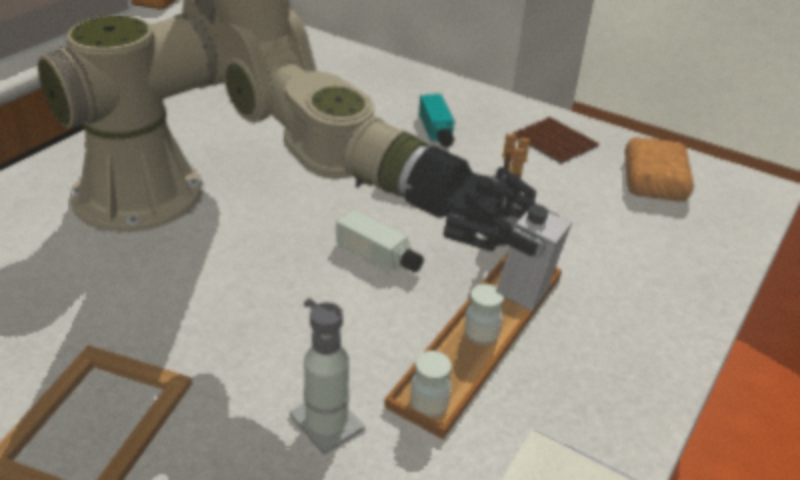

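The picture shows the tin held upright at about (540,250) over the rack. The arm overshot outward because joint 3 hit its limit. I'll fit the arm's geometry from the recorded poses to see what it can reach.

```bash
cat > kin.py <<'E'
import numpy as np
from scipy.optimize import least_squares
from scipy.spatial.transform import Rotation as R
def fk(p,j):
    x0,z0,a,b,L,d,d2=p
    R1=R.from_euler('z',j[0]); u=lambda t:np.array([np.cos(t),0,-np.sin(t)])  # pitch-down angle
    P=np.array([x0,0,z0])+a*u(j[1]-np.pi/2)+b*u(j[1]-j[2])
    f=j[1]-j[2]+j[3]
    W=R1*R.from_euler('y',f); T=W*R.from_euler('z',j[4])
    pos=R1.apply(P+[0,d,0])+W.apply([0,0,d2])+T.apply([L,0,0])
    # tool: z along T x, x along T z (at j6=pi), y=z cross x
    M=T.as_matrix(); Z=M[:,0]; X=M[:,2]; Y=np.cross(Z,X)
    return pos,(R.from_matrix(np.c_[X,Y,Z])*R.from_euler('z',np.pi-j[5]))
LO=np.array([-2.76,-.86,-1.03,-2.2,-1.47,-3.14]);HI=np.array([2.76,1.69,1.26,2.34,1.5,3.14])
def goal(yaw,pitch):
    y=np.radians(yaw);c=np.radians(pitch)
    z=np.array([np.sin(c)*np.cos(y),np.sin(c)*np.sin(y),-np.cos(c)]);yy=np.array([np.sin(y),-np.cos(y),0])
    return R.from_matrix(np.c_[np.cross(yy,z),yy,z])
def ik(p,pos,G,seeds):
    best=None
    for s in seeds:
        def e(j):
            q,T=fk(p,j); return np.r_[(q-pos),(T.inv()*G).as_rotvec()*.3]
        r=least_squares(e,np.clip(s,LO+.01,HI-.01),bounds=(LO,HI))
        if best is None or r.cost<best.cost: best=r
    q,T=fk(p,best.x); return best.x,np.linalg.norm(q-pos),np.degrees((T.inv()*G).magnitude())
SEEDS=[np.array(s) for s in ([-.25,.36,-1.,-1.26,.26,3.1],[-.26,.19,-.4,.98,0,2.83],[-.1,.8,-.5,-1,.2,3.],[-.6,.3,-.9,-1,1.,3.],[.3,.3,-.9,-1,-.8,3.])]
E
python3 - <<'E'
from kin import *
from workcell import env
s=env.get_state()
D=[([-1.31860,.313165,.046076,1.303598,0,1.43117],[.21956,-.53146,.25033]),
([-.28,.12,-.21,1.25,.03,2.76],[.4681,-.043,.2471]),([-.26,.19,-.4,.98,0,2.83],[.4735,-.0415,.1399]),
([-.26,.32,-.55,.70,0,2.83],[.475,-.0423,.0268]),([-.39,-.23,-.94,.14,.31,2.82],[.5234,-.0353,.2054]),
([-.023,.1,-.223,1.248,.027,3.141],[.4595,.077,.25]),
(s['joint_pos'],s['tcp_pos'])]
f=lambda p:np.concatenate([fk(p,j)[0]-x for j,x in D])
r=least_squares(f,[.0,.3,.35,.35,.25,.08,0.]); p=r.x; print(p.round(4)); print((r.fun.reshape(-1,3)*1000).round(1).tolist())
q=s['orientation'];print('orierr',np.degrees((fk(p,s['joint_pos'])[1].inv()*R.from_quat([q[1],q[2],q[3],q[0]])).magnitude()))
np.save('kin.npy',p)
for z in (.1,.2,.25):
  for pitch in (90,75,60,45,30):
    for yaw in (0,-30,30):
      j,ep,eo=ik(p,np.array([.654,-.024,z]),goal(yaw,pitch),SEEDS); 
      if ep<.003 and eo<2: print(z,pitch,yaw,j.round(2),round(ep*1000,1),round(eo,1))
E
```

```text
[ 0.0916  0.2642  0.5026  0.3816  0.3992  0.0699 -0.0374]
[[-7.8, -10.0, -7.8], [7.9, -8.7, -6.2], [-4.7, -10.9, 6.4], [-13.7, -8.1, 23.7], [2.0, 26.6, -10.8], [8.4, -7.1, -5.8], [0.3, 21.4, 0.5]]
orierr 4.397128303208875
0.1 90 -30 [ 0.32  1.18 -0.97 -2.14 -0.84  3.14] 0.0 0.1
0.1 90 30 [-0.81  1.13 -0.91 -2.04  1.34  3.14] 0.0 0.0
0.1 75 -30 [ 0.29  0.81 -0.99 -1.43 -0.78  2.87] 0.0 0.0
0.1 60 -30 [ 0.21  0.5  -0.89 -0.73 -0.62  2.71] 0.0 0.0
0.1 45 -30 [ 0.11  0.34 -0.71 -0.16 -0.43  2.66] 0.0 0.0
0.1 30 -30 [ 0.01  0.33 -0.49  0.3  -0.26  2.67] 0.0 0.0
0.2 90 -30 [ 0.33  0.83 -1.03 -1.86 -0.86  3.14] 2.4 0.5
0.2 90 30 [-0.81  0.81 -0.98 -1.79  1.34  3.14] 0.0 0.0
0.2 75 -30 [ 0.29  0.46 -0.97 -1.05 -0.78  2.87] 0.0 0.0
0.2 60 -30 [ 0.21  0.22 -0.8  -0.36 -0.62  2.71] 0.0 0.0
0.2 45 -30 [ 0.11  0.15 -0.59  0.16 -0.43  2.66] 0.0 0.0
0.2 30 -30 [ 0.01  0.19 -0.34  0.57 -0.26  2.67] 0.0 0.0
0.25 90 -30 [ 0.33  0.64 -1.03 -1.66 -0.86  3.14] 2.5 0.6
0.25 90 30 [-0.81  0.64 -0.98 -1.61  1.34  3.14] 0.0 0.0
0.25 75 -30 [ 0.29  0.29 -0.92 -0.84 -0.78  2.87] 0.0 0.0
0.25 60 -30 [ 0.21  0.11 -0.73 -0.18 -0.62  2.71] 0.0 0.0
0.25 45 -30 [ 0.11  0.08 -0.5   0.31 -0.43  2.66] 0.0 0.0
0.25 30 -30 [ 0.01  0.15 -0.26  0.71 -0.26  2.67] 0.0 0.0
```

```bash
python3 - <<'E'
s=open('kin.py').read()
s=s.replace("x0,z0,a,b,L,d,d2=p","x0,z0,a,b,L,d,d2,al,be,d3=p").replace("j[1]-np.pi/2)","j[1]-np.pi/2+al)").replace("b*u(j[1]-j[2])","b*u(j[1]-j[2]+be)").replace("T.apply([L,0,0])","T.apply([L,d3,0])").replace("'z',np.pi-j[5]","'z',j[5]-np.pi")
open('kin.py','w').write(s)
E
cat > fit.py <<'E'
from kin import *
from workcell import env
s=env.get_state()
D=[([-1.31860,.313165,.046076,1.303598,0,1.43117],[.21956,-.53146,.25033]),
([-.28,.12,-.21,1.25,.03,2.76],[.4681,-.043,.2471]),([-.26,.19,-.4,.98,0,2.83],[.4735,-.0415,.1399]),
([-.26,.32,-.55,.70,0,2.83],[.475,-.0423,.0268]),([-.39,-.23,-.94,.14,.31,2.82],[.5234,-.0353,.2054]),
([-.023,.1,-.223,1.248,.027,3.141],[.4595,.077,.25]),
(s['joint_pos'],s['tcp_pos'])]
f=lambda p:np.concatenate([fk(p,j)[0]-x for j,x in D]+[(p-P0)*.02])
P0=np.array([.0,.3,.4,.35,.3,.08,0.,0,0,0])
r=least_squares(f,P0); p=r.x; print(p.round(4)); print((r.fun[:21].reshape(-1,3)*1000).round(1).tolist())
for j in [s['joint_pos']]:
  q=s['orientation'];print('orierr',np.degrees((fk(p,j)[1].inv()*R.from_quat([q[1],q[2],q[3],q[0]])).magnitude()))
np.save('kin.npy',p)
for z in (.1,.2):
  for pitch in (90,75,60,45,30):
    for yaw in (0,-30,30):
      j,ep,eo=ik(p,np.array([.654,-.024,z]),goal(yaw,pitch),SEEDS); 
      print(z,pitch,yaw,j.round(2),round(ep*1000,1),round(eo,1))
E
python3 fit.py
```

```text
[ 0.0533  0.2215  0.4892  0.3828  0.399   0.0488 -0.0077 -0.0265 -0.1525
  0.0214]
[[-10.8, 2.6, -2.3], [0.9, -6.4, -4.2], [0.9, -12.1, 3.2], [2.9, -12.2, 12.4], [6.7, 23.8, 1.2], [0.9, -6.6, -3.8], [-0.3, 21.1, -6.4]]
orierr 1.536771652366563e-14
0.1 90 0 [-0.48  1.15 -1.03 -2.2   0.59  3.14] 55.5 6.5
0.1 90 -30 [ 0.34  1.09 -1.03 -2.12 -0.86  3.14] 0.2 0.1
0.1 90 30 [-0.77  1.03 -0.87 -1.9   1.29  3.14] 0.0 0.0
0.1 75 0 [-0.43  0.59 -1.03 -1.2   0.5   2.96] 56.9 8.7
0.1 75 -30 [ 0.32  0.92 -1.03 -1.78 -0.84  3.14] 13.6 11.2
0.1 75 30 [-0.74  0.78 -0.91 -0.96  1.17  2.45] 0.0 0.0
0.1 60 0 [-0.3   0.34 -1.03 -0.77  0.26  2.97] 15.4 3.2
0.1 60 -30 [-0.01  0.4  -1.03 -0.9  -0.31  3.14] 38.4 16.8
0.1 60 30 [-0.66  0.53 -0.85 -0.39  0.93  2.26] 0.0 0.0
0.1 45 0 [-0.25  0.24 -0.88 -0.32  0.18  2.96] 0.0 0.0
0.1 45 -30 [-0.18  0.23 -0.89 -0.34 -0.06  3.14] 42.9 17.9
0.1 45 30 [-0.53  0.38 -0.71  0.03  0.66  2.25] 0.0 0.0
0.1 30 0 [-0.21  0.26 -0.6   0.19  0.1   2.96] 0.0 0.0
0.1 30 -30 [-0.24  0.25 -0.62  0.19  0.05  3.14] 43.2 17.8
0.1 30 30 [-0.39  0.35 -0.5   0.38  0.41  2.3 ] 0.0 0.0
0.2 90 0 [-0.55  0.77 -1.03 -1.81  0.74  3.14] 68.2 10.5
0.2 90 -30 [ 0.37  0.75 -1.03 -1.78 -0.93  3.14] 9.8 2.1
0.2 90 30 [-0.77  0.74 -0.92 -1.66  1.29  3.14] 0.0 0.0
0.2 75 0 [-0.35  0.2  -1.03 -0.82  0.36  3.  ] 34.5 6.9
0.2 75 -30 [ 0.32  0.56 -1.03 -1.4  -0.84  3.14] 16.9 11.2
0.2 75 30 [-0.74  0.5  -0.89 -0.66  1.17  2.45] 0.0 0.0
0.2 60 0 [-0.3   0.08 -1.   -0.54  0.26  2.99] 0.0 0.0
0.2 60 -30 [-0.01  0.14 -1.01 -0.66 -0.31  3.14] 33.7 16.6
0.2 60 30 [-0.66  0.3  -0.77 -0.08  0.93  2.26] 0.0 0.0
0.2 45 0 [-0.25  0.05 -0.73  0.02  0.18  2.96] 0.0 0.0
0.2 45 -30 [-0.18  0.04 -0.74 -0.   -0.06  3.14] 42.9 17.9
0.2 45 30 [-0.53  0.21 -0.58  0.32  0.66  2.25] 0.0 0.0
0.2 30 0 [-0.21  0.14 -0.44  0.47  0.1   2.96] 0.0 0.0
0.2 30 -30 [-0.24  0.13 -0.45  0.47  0.05  3.14] 43.2 17.8
0.2 30 30 [-0.39  0.23 -0.35  0.65  0.41  2.3 ] 0.0 0.0
```

```bash
python3 - <<'E'
s=open('kin.py').read()
s=s.replace("be,d3=p","be,d3,L1=p").replace("W.apply([0,0,d2])","W.apply([L1,0,d2])")
open('kin.py','w').write(s)
s=open('fit.py').read()
s=s.replace(".08,0.,0,0,0])",".08,0.,0,0,0,.1])").replace("*.02]","*.005]")
s=s[:s.index("for z in (.1")]
s+='''
def show(n,pos,yaws,pitches):
  for pitch in pitches:
    for yaw in yaws:
      j,ep,eo=ik(p,np.array(pos),goal(yaw,pitch),SEEDS); print(n,pos,'pitch',pitch,'yaw',yaw,j.round(2),round(ep*1000,1),round(eo,1))
show('lvlR',[.654,-.024,.1],(10,20,30),(90,)); show('lvlR',[.654,-.024,.2],(10,20,30),(90,))
show('plR',[.656,-.024,.1],(0,),(65,55,45)); show('plR',[.656,-.024,.2],(0,),(65,55,45))
show('plL',[.652,.126,.1],(0,),(65,55,45)); show('plL',[.652,.126,.2],(0,),(65,55,45))
show('tin',[.473,-.041,.028],(3.5,),(-25,-35,-45)); show('bot',[.46,.1125,.028],(-4,),(-25,-35,-45));show('bot',[.46,.1125,.12],(-4,),(-25,-35,-45))
'''
open('fit.py','w').write(s)
E
python3 fit.py
```

```text
[-0.0083  0.228   0.5224  0.4127  0.2769  0.1026  0.0032  0.0084 -0.134
 -0.022   0.1417]
[[0.5, 0.4, -0.1], [1.2, 0.5, -0.5], [0.2, -1.2, -0.1], [-0.4, -0.6, 0.0], [-0.2, -0.2, -0.1], [-0.9, 0.5, 0.7], [0.1, 0.2, 0.1]]
orierr 1.536771652366563e-14
lvlR [0.654, -0.024, 0.1] pitch 90 yaw 10 [-0.4   1.14 -1.03 -2.2   0.63  3.14] 53.9 3.2
lvlR [0.654, -0.024, 0.1] pitch 90 yaw 20 [-0.52  1.14 -1.03 -2.2   0.92  3.14] 33.1 3.6
lvlR [0.654, -0.024, 0.1] pitch 90 yaw 30 [-0.59  1.09 -1.03 -2.14  1.13  3.14] 12.1 1.7
lvlR [0.654, -0.024, 0.2] pitch 90 yaw 10 [-0.4   0.97 -1.03 -2.13  0.63  3.14] 73.2 8.3
lvlR [0.654, -0.024, 0.2] pitch 90 yaw 20 [-0.53  0.81 -1.03 -1.87  0.98  3.14] 55.8 6.5
lvlR [0.654, -0.024, 0.2] pitch 90 yaw 30 [-0.59  0.76 -1.03 -1.81  1.19  3.14] 30.0 4.1
plR [0.656, -0.024, 0.1] pitch 65 yaw 0 [-0.24  0.37 -1.03 -0.86  0.21  3.02] 26.8 5.2
plR [0.656, -0.024, 0.1] pitch 55 yaw 0 [-0.25  0.3  -1.03 -0.7   0.2   3.  ] 0.0 0.0
plR [0.656, -0.024, 0.1] pitch 45 yaw 0 [-0.23  0.23 -0.87 -0.3   0.16  2.98] 0.0 0.0
plR [0.656, -0.024, 0.2] pitch 65 yaw 0 [-0.26  0.13 -1.03
[... 792 characters left out ...]
] 0.0 0.0
tin [0.473, -0.041, 0.028] pitch -35 yaw 3.5 [-0.18  0.77  0.05  1.45 -0.14  2.94] 0.0 0.0
tin [0.473, -0.041, 0.028] pitch -45 yaw 3.5 [-0.16  0.91  0.22  1.65 -0.16  2.98] 0.0 0.0
bot [0.46, 0.1125, 0.028] pitch -25 yaw -4 [ 0.01  0.62 -0.13  1.25  0.06  3.14] 10.2 4.5
bot [0.46, 0.1125, 0.028] pitch -35 yaw -4 [0.01 0.76 0.04 1.46 0.07 3.14] 7.9 4.1
bot [0.46, 0.1125, 0.028] pitch -45 yaw -4 [0.01 0.91 0.22 1.66 0.08 3.14] 5.7 3.5
bot [0.46, 0.1125, 0.12] pitch -25 yaw -4 [ 0.01  0.54 -0.03  1.44  0.06  3.14] 10.2 4.5
bot [0.46, 0.1125, 0.12] pitch -35 yaw -4 [0.01 0.68 0.13 1.63 0.07 3.14] 7.9 4.1
bot [0.46, 0.1125, 0.12] pitch -45 yaw -4 [0.01 0.82 0.28 1.82 0.08 3.14] 5.7 3.5
```

```bash
python3 -c "
from h import *
rel([.63,-.035,.26],2,45)"
```

```text
t 6.85 tcp [ 0.74   -0.0329  0.2678] travel [-0.181  0.004 -0.901] F [ 0.1  0.  -5.6] gap 0.0433 j [-0.25  0.37 -1.02 -1.26  0.27  3.1 ]
rot [ 0.019 -0.628 -0.006]
```

```bash

python3 -m pendant '[{"travel":[0.1,0,-0.2],"rot":[0,-0.13,0],"fingers":-1},{"travel":[0.1,0,-0.4],"rot":[0,-0.26,0],"fingers":-1},{"travel":[0,0,-0.6],"rot":[0.01,-0.39,0],"fingers":-1},{"travel":[-0.1,0,-0.8],"rot":[0.02,-0.52,0],"fingers":-1},{"travel":[-0.18,0,-0.9],"rot":[0.02,-0.628,0],"fingers":-1},{"travel":[-0.18,0,-0.9],"rot":[0.02,-0.628,0],"fingers":-1},{"travel":[-0.18,0,-0.9],"rot":[0.02,-0.628,0],"fingers":-1}]'
python3 -c "
from h import *
rel([.54,-.04,.2],3.5,0)"
```

```text
clock: 7.55
tcp_pos: [0.6246, -0.0337, 0.2732]
orientation: [-0.007, 0.922, 0.015, 0.387]
wrist_force: [1.8, -0.1, -1.7]
finger_gap: 0.0431
grip_force: 82.9
t 7.55 tcp [ 0.6246 -0.0337  0.2732] travel [-0.93   0.029 -0.076] F [ 1.8 -0.1 -1.7] gap 0.0431 j [-0.28 -0.1  -0.68  0.22  0.23  2.92]
rot [ 0.01  -0.758 -0.025]
```

```bash

python3 -m pendant '[{"travel":[-0.2,0,0],"rot":[0,-0.13,0],"fingers":-1},{"travel":[-0.4,0,0],"rot":[0,-0.26,0],"fingers":-1},{"travel":[-0.6,0,0],"rot":[0,-0.39,0],"fingers":-1},{"travel":[-0.8,0,0],"rot":[0,-0.52,-0.01],"fingers":-1},{"travel":[-0.93,0.03,-0.07],"rot":[0,-0.65,-0.02],"fingers":-1},{"travel":[-0.93,0.03,-0.07],"rot":[0.01,-0.758,-0.025],"fingers":-1},{"travel":[-0.93,0.03,-0.07],"rot":[0.01,-0.758,-0.025],"fingers":-1}]'
python3 -m pendant '[{"travel":[-0.25,0,0.3],"rot":[0,0,0],"fingers":-1},{"travel":[-0.5,0,0.6],"rot":[0,0,0],"fingers":-1},{"travel":[-0.54,0,0.9],"rot":[0,0,0],"fingers":-1},{"travel":[-0.54,0,0.9],"rot":[0,0,0],"fingers":-1},{"travel":[-0.54,0,0.9],"rot":[0,0,0],"fingers":-1}]'
python3 -c "
from h import *
rel([.475,-.042,.028],3.5,0)"
```

```text
clock: 8.25
tcp_pos: [0.5442, -0.0404, 0.1973]
orientation: [-0.001, 1.0, 0.031, 0.001]
wrist_force: [0.4, 0.0, -4.0]
finger_gap: 0.0432
grip_force: 82.8
clock: 8.75
tcp_pos: [0.4793, -0.0441, 0.0899]
orientation: [-0.0, 1.0, 0.031, 0.004]
wrist_force: [0.3, -0.1, -2.5]
finger_gap: 0.0431
grip_force: 82.8
t 8.75 tcp [ 0.4793 -0.0441  0.0899] travel [-0.039 -0.02   0.515] F [ 0.3 -0.1 -2.5] gap 0.0431 j [-0.26  0.24 -0.47  0.85  0.    2.82]
rot [-0.    -0.008  0.   ]
```

```bash

python3 -m pendant '[{"travel":[0,0,0.3],"rot":[0,0,0],"fingers":-1},{"travel":[0,0,0.45],"rot":[0,0,0],"fingers":-1},{"travel":[0,0,0.5],"rot":[0,0,0],"fingers":-1},{"travel":[0,0,0.51],"rot":[0,0,0],"fingers":-1},{"travel":[0,0,0.51],"rot":[0,0,0],"fingers":-1}]'
python3 -m pendant '[{"travel":[0,0,0],"rot":[0,0,0],"fingers":1},{"travel":[0,0,0],"rot":[0,0,0],"fingers":1},{"travel":[0,0,0],"rot":[0,0,0],"fingers":1},{"travel":[0,0,0],"rot":[0,0,0],"fingers":1},{"travel":[0,0,0],"rot":[0,0,0],"fingers":1},{"travel":[0,0,0],"rot":[0,0,0],"fingers":1}]'
python3 -m pendant '[{"travel":[0,0,-0.05],"rot":[0,-0.13,0],"fingers":1},{"travel":[0,0,-0.05],"rot":[0,-0.26,0],"fingers":1},{"travel":[0,0,-0.05],"rot":[0,-0.39,0],"fingers":1},{"travel":[0,0,-0.05],"rot":[0,-0.52,0],"fingers":1},{"travel":[0,0,-0.05],"rot":[0,-0.667,0],"fingers":1},{"travel":[0,0,-0.05],"rot":[0,-0.667,0],"fingers":1},{"travel":[0,0,-0.05],"rot":[0,-0.667,0],"fingers":1}]'
python3 -c "
from h import *
im,d=env.read_camera('top'); P=pts('top',d)
m=(d>0)&(P[...,2]>.035)&(P[...,2]<.056)&(P[...,0]<.46)&(P[...,0]>.3)&(abs(P[...,1]+.042)<.04)
print('tin part',rect(P[m]),m.sum(),P[m][:,0].min())
rel([.473,-.042,.030],3.5,-40)
im,d=env.read_camera('scene');cv2.imwrite('pics/s3.png',cv2.resize(im[120:320,180:440],(780,600)))
"
```

```text
clock: 9.25
tcp_pos: [0.4811, -0.0444, 0.0284]
orientation: [-0.0, 1.0, 0.031, 0.005]
wrist_force: [-0.1, 0.2, -3.1]
finger_gap: 0.0432
grip_force: 82.7
clock: 9.85
tcp_pos: [0.4791, -0.044, 0.0266]
orientation: [-0.0, 1.0, 0.031, 0.003]
wrist_force: [0.1, 0.3, 0.7]
finger_gap: 0.0852
grip_force: 0.0
clock: 10.55
tcp_pos: [0.4787, -0.0438, 0.0299]
orientation: [0.01, 0.94, 0.029, -0.34]
wrist_force: [0.9, -0.6, 0.6]
finger_gap: 0.0856
grip_force: 0.0
tin part (array([387.4, -34.8]), array([15. ,  3.1]), -89.8) 9 0.38586251085740797
t 10.6 tcp [ 0.479  -0.0439  0.0322] travel [-0.026 -0.019  0.045] F [ 0.2 -0.3  0.5] gap 0.0852 j [-0.17  0.85  0.16  1.56 -0.15  2.96]
rot [-0.    -0.007  0.001]
```

View pics/s3.png

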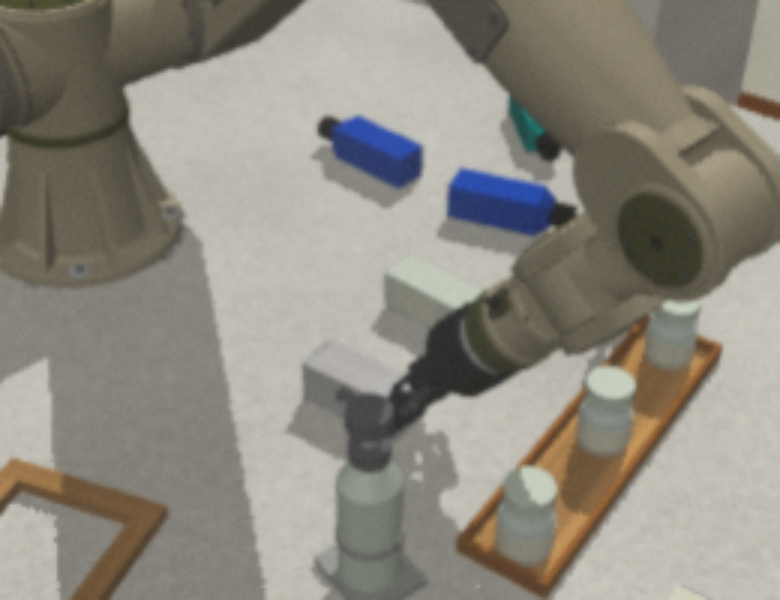

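The tin lies flat at about (345,375) with the fingers around it at a 40° tilt, so I'll grip and lift.

```bash

python3 -m pendant '[{"travel":[0,0,0.02],"rot":[0,0,0],"fingers":-1},{"travel":[0,0,0.02],"rot":[0,0,0],"fingers":-1},{"travel":[0,0,0.02],"rot":[0,0,0],"fingers":-1},{"travel":[0,0,0.02],"rot":[0,0,0],"fingers":-1},{"travel":[0,0,0.02],"rot":[0,0,0],"fingers":-1},{"travel":[0,0,0.02],"rot":[0,0,0],"fingers":-1},{"travel":[0,0,0.02],"rot":[0,0,0],"fingers":-1},{"travel":[0,0,0.02],"rot":[0,0,0],"fingers":-1}]' 90
python3 -m pendant '[{"travel":[-0.15,0,-0.3],"rot":[0,0,0],"fingers":-1},{"travel":[-0.3,0,-0.6],"rot":[0,0,0],"fingers":-1},{"travel":[-0.45,0,-0.93],"rot":[0,0,0],"fingers":-1},{"travel":[-0.45,0,-0.93],"rot":[0,0,0],"fingers":-1}]'
python3 -c "
from h import *
rel([.56,-.03,.22],2,10)
D=np.load('top2.npz');d=D['d'];P=D['P']
for c in ['top2','scene2','top0']:
  D=np.load(c+'.npz');d=D['d'];P=D['P']
  for y in (-.102,.05,.2):
    m=(d>0)&(P[...,2]>.072)&(P[...,2]<.09)&(abs(P[...,0]-.655)<.05)&(abs(P[...,1]-y)<.04)
    if m.sum()>20: print(c,'jar',np.round(cv2.minEnclosingCircle((P[m][:,:2]*1000).astype(np.float32))[0]),m.sum())
"
```

```text
clock: 11.45
tcp_pos: [0.4781, -0.0442, 0.0332]
orientation: [0.01, 0.941, 0.029, -0.338]
wrist_force: [2.5, 0.6, 7.6]
finger_gap: 0.0428
grip_force: 91.7
clock: 11.85
tcp_pos: [0.51, -0.0427, 0.1567]
orientation: [0.011, 0.942, 0.029, -0.334]
wrist_force: [0.9, -0.3, -2.1]
finger_gap: 0.0432
grip_force: 92.8
t 11.85 tcp [ 0.51   -0.0427  0.1567] travel [-0.004 -0.079 -0.676] F [ 0.9 -0.3 -2.1] gap 0.0432 j [-0.16  0.8   0.4   1.84 -0.14  2.97]
rot [0.008 0.818 0.025]
top2 jar [ 662. -102.] 99
top2 jar [656.  52.] 126
top2 jar [653. 198.] 127
scene2 jar [ 663. -103.] 223
scene2 jar [657.  49.] 163
top0 jar [ 661. -102.] 122
top0 jar [656.  51.] 126
top0 jar [652. 199.] 119
```

```bash

python3 -m pendant '[{"travel":[0,-0.01,-0.15],"rot":[0,0.13,0],"fingers":-1},{"travel":[0,-0.02,-0.3],"rot":[0,0.26,0],"fingers":-1},{"travel":[0,-0.04,-0.45],"rot":[0,0.39,0.01],"fingers":-1},{"travel":[0,-0.06,-0.6],"rot":[0,0.52,0.02],"fingers":-1},{"travel":[0,-0.08,-0.68],"rot":[0,0.65,0.025],"fingers":-1},{"travel":[0,-0.08,-0.68],"rot":[0.008,0.78,0.025],"fingers":-1},{"travel":[0,-0.08,-0.68],"rot":[0.008,0.818,0.025],"fingers":-1}]'
python3 -c "
from h import *
rel([.65,-.026,.25],1.7,50)"
```

```text
clock: 12.55
tcp_pos: [0.5542, -0.0288, 0.2131]
orientation: [-0.003, 0.996, 0.017, 0.083]
wrist_force: [-0.7, -0.6, -2.9]
finger_gap: 0.0431
grip_force: 92.4
t 12.55 tcp [ 0.5542 -0.0288  0.2131] travel [ 0.838  0.004 -0.172] F [-0.7 -0.6 -2.9] gap 0.0431 j [-0.22  0.16 -0.26  0.99  0.04  2.89]
rot [-0.005  0.675  0.003]
```

```bash

python3 -m pendant '[{"travel":[0.17,0,-0.04],"rot":[0,0.13,0],"fingers":-1},{"travel":[0.34,0,-0.08],"rot":[0,0.26,0],"fingers":-1},{"travel":[0.5,0,-0.12],"rot":[0,0.39,0],"fingers":-1},{"travel":[0.67,0,-0.15],"rot":[0,0.52,0],"fingers":-1},{"travel":[0.838,0,-0.17],"rot":[0,0.65,0],"fingers":-1},{"travel":[0.838,0,-0.17],"rot":[0,0.675,0],"fingers":-1},{"travel":[0.838,0,-0.17],"rot":[0,0.675,0],"fingers":-1},{"travel":[0.838,0,-0.17],"rot":[0,0.675,0],"fingers":-1}]'
python3 -c "
from h import *
rel([.6575,-.026,.15],1.7,50)
for c in ['scene','top','wrist']:
  s=env.get_state();im,d=env.read_camera(c);P=pts(c,d,s);cv2.imwrite(f'pics/{c}4.png',im)
  m=(d>0)&(P[...,2]>.1)&(P[...,2]<.3)&(P[...,0]>.66-.05*(c!='wrist'))&(P[...,0]<.72)&(abs(P[...,1]+.026)<.028)
  if m.sum()>10:
    q=P[m]; print(c,m.sum(),np.percentile(q,[2,98],axis=0).round(3).tolist())
    c0=q-q.mean(0); print(np.linalg.svd(c0,full_matrices=False)[2][2].round(3))
a=cv2.imread('pics/scene4.png')[100:300,220:440];b=cv2.imread('pics/wrist4.png')[::1,100:540]
cv2.imwrite('pics/mix4.png',np.hstack([cv2.resize(a,(440,400)),b])[:, :880][:,:800])
"
```

```text
clock: 13.35
tcp_pos: [0.6529, -0.0261, 0.249]
orientation: [-0.008, 0.907, 0.015, 0.42]
wrist_force: [0.2, -0.6, -2.3]
finger_gap: 0.043
grip_force: 92.4
t 13.35 tcp [ 0.6529 -0.0261  0.249 ] travel [-0.604  0.002  0.563] F [ 0.2 -0.6 -2.3] gap 0.043 j [-0.26 -0.03 -0.75  0.01  0.23  2.95]
rot [-0.005  0.005  0.001]
scene 1232 [[0.614, -0.053, 0.162], [0.686, -0.001, 0.297]]
[-0.033  0.986 -0.164]
top 323 [[0.615, -0.052, 0.23], [0.684, 0.0, 0.299]]
[ 0.426 -0.029  0.904]
wrist 5911 [[0.66, -0.049, 0.256], [0.687, -0.003, 0.281]]
[-0.13  -0.011 -0.991]
```

View pics/mix4.png

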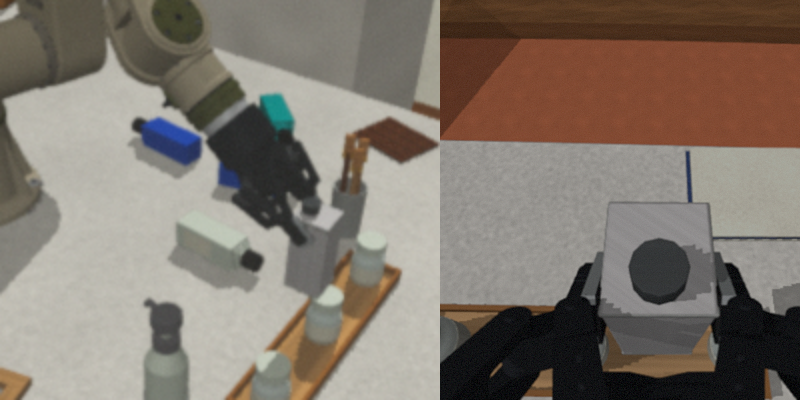

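```bash
python3 -c "
from h import *
s=env.get_state();im,d=env.read_camera('wrist');P=pts('wrist',d,s)
m=(d>0)&(P[...,2]>.24)&(P[...,2]<.3)&(P[...,0]>.62)&(P[...,0]<.72)&(abs(P[...,1]+.026)<.028)&(im.mean(2)>70)
q=P[m]
for _ in range(4):
    A=np.c_[q[:,:2],np.ones(len(q))];c=np.linalg.lstsq(A,q[:,2],rcond=None)[0];r=q[:,2]-A@c; q=q[abs(r)<max(.002,1.5*r.std())]
print(len(q),'slopes deg',np.degrees(np.arctan(c[:2])),'z',np.median(q[:,2]),rect(q),np.percentile(q,[1,99],axis=0))
rel([.65,-.026,.15],1.7,50)
"
```

```text
9736 slopes deg [-0.32458004  0.64916195] z 0.2694392803643359 (array([664. , -26.6]), array([54., 49.]), -88.5) [[ 0.63988301 -0.05160291  0.26770846]
 [ 0.68727522 -0.00361187  0.2710306 ]]
t 13.55 tcp [ 0.6549 -0.0265  0.2513] travel [-0.672 -0.004  0.512] F [-0.5  0.  -3. ] gap 0.0431 j [-0.26 -0.03 -0.75  0.01  0.23  2.95]
rot [-0.005  0.001  0.002]
```

The tin is upright to within 0.7°, with its top centred at (0.6636, -0.0276, 0.2694). Next I'll lower it into the right gap.

```bash

python3 -m pendant '[{"travel":[-0.2,0,0.15],"rot":[0,0,0],"fingers":-1},{"travel":[-0.4,0,0.31],"rot":[0,0,0],"fingers":-1},{"travel":[-0.6,0,0.46],"rot":[0,0,0],"fingers":-1},{"travel":[-0.787,0,0.617],"rot":[0,0,0],"fingers":-1},{"travel":[-0.787,0,0.617],"rot":[0,0,0],"fingers":-1},{"travel":[-0.787,0,0.617],"rot":[0,0,0],"fingers":-1}]'
python3 -m pendant '[{"travel":[-0.1,0,0.08],"rot":[0,0,0],"fingers":-1},{"travel":[-0.17,0,0.14],"rot":[0,0,0],"fingers":-1},{"travel":[-0.2,0,0.166],"rot":[0,0,0],"fingers":-1},{"travel":[-0.2,0,0.166],"rot":[0,0,0],"fingers":-1},{"travel":[-0.2,0,0.166],"rot":[0,0,0],"fingers":-1}]'
python3 -c "
from h import *
rel([.651,-.0265,.0979],1.7,50)
s=env.get_state();im,d=env.read_camera('wrist');P=pts('wrist',d,s)
m=(d>0)&(P[...,2]>.10)&(P[...,2]<.123)&(P[...,0]>.62)&(P[...,0]<.72)&(abs(P[...,1]+.026)<.028)&(im.mean(2)>70)
q=P[m];print(np.median(q,0),rect(q))
"
```

```text
clock: 14.15
tcp_pos: [0.6506, -0.0263, 0.1304]
orientation: [-0.008, 0.907, 0.015, 0.421]
wrist_force: [0.2, -0.6, -2.1]
finger_gap: 0.0432
grip_force: 92.2
clock: 14.65
tcp_pos: [0.6512, -0.0265, 0.1013]
orientation: [-0.008, 0.906, 0.016, 0.423]
wrist_force: [-0.6, -1.1, -3.2]
finger_gap: 0.0431
grip_force: 92.7
t 14.65 tcp [ 0.6512 -0.0265  0.1013] travel [-0.023  0.     0.017] F [-0.6 -1.1 -3.2] gap 0.0431 j [-0.26  0.24 -0.96 -0.48  0.23  2.95]
rot [-0.005 -0.001  0.002]
[ 0.65824283 -0.02740645  0.11951265] (array([660.3, -26.7]), array([54.8, 49.3]), -88.9)
```

```bash

python3 -m pendant '[{"travel":[-0.012,0,0.01],"rot":[0,0,0],"fingers":-1},{"travel":[-0.018,0,0.015],"rot":[0,0,0],"fingers":-1},{"travel":[-0.024,0,0.02],"rot":[0,0,0],"fingers":-1},{"travel":[-0.026,0,0.022],"rot":[0,0,0],"fingers":-1},{"travel":[-0.026,0,0.022],"rot":[0,0,0],"fingers":-1}]'
python3 -m pendant '[{"travel":[0,0,0],"rot":[0,0,0],"fingers":0.3},{"travel":[0,0,0],"rot":[0,0,0],"fingers":0.3},{"travel":[0,0,0],"rot":[0,0,0],"fingers":0.3},{"travel":[0,0,0],"rot":[0,0,0],"fingers":0.3},{"travel":[0,0,0],"rot":[0,0,0],"fingers":0.3}]'
python3 -m pendant '[{"travel":[0,0,-0.1],"rot":[0,0,0],"fingers":0.3},{"travel":[0,0,-0.3],"rot":[0,0,0],"fingers":0.3},{"travel":[0,0,-0.6],"rot":[0,0,0],"fingers":0.3},{"travel":[0,0,-0.9],"rot":[0,0,0],"fingers":0.3},{"travel":[0,0,-1],"rot":[0,0,0],"fingers":0.3},{"travel":[0,0,-1],"rot":[0,0,0],"fingers":0.3}]'
python3 -c "
from h import *
s=env.get_state();im,d=env.read_camera('wrist');P=pts('wrist',d,s);cv2.imwrite('pics/w5.png',im)
m=(d>0)&(P[...,2]>.10)&(P[...,2]<.123)&(P[...,0]>.62)&(P[...,0]<.72)&(abs(P[...,1]+.026)<.03)&(im.mean(2)>70)
q=P[m];print(np.median(q,0),rect(q))
rel([.46,.1125,.2],-4,-40)
"
```

```text
clock: 15.2
tcp_pos: [0.6513, -0.0263, 0.0973]
orientation: [-0.008, 0.906, 0.016, 0.424]
wrist_force: [-4.2, 0.2, 6.2]
finger_gap: 0.0432
grip_force: 93.6
clock: 15.7
tcp_pos: [0.6501, -0.0263, 0.0953]
orientation: [-0.008, 0.907, 0.015, 0.422]
wrist_force: [-0.1, -0.3, 0.1]
finger_gap: 0.0553
grip_force: 0.0
clock: 16.3
tcp_pos: [0.563, -0.0309, 0.1793]
orientation: [-0.008, 0.907, 0.016, 0.42]
wrist_force: [-0.4, 0.3, -0.2]
finger_gap: 0.0553
grip_force: 0.0
[ 0.65264995 -0.02649598  0.1151952 ] (array([659.6, -26.3]), array([49.9, 44.6]), 2.3)
t 16.35 tcp [ 0.5632 -0.0309  0.1783] travel [-0.393 -1.225 -0.739] F [-0.9 -0.8 -0.2] gap 0.0557 j [-0.34 -0.1  -1.03 -0.19  0.28  2.89]
rot [-0.011 -1.492  0.111]
```

The tin stands in the right gap: top centre (0.6596, -0.0263), height correct. For the bottle I'll do a half turn of the wrist first, to stay clear of joint 6's limit.

```bash

python3 -m pendant '[{"travel":[0,0,-0.2],"rot":[0,-0.13,0],"fingers":1},{"travel":[0,-0.1,-0.4],"rot":[0,-0.26,0],"fingers":1},{"travel":[0,-0.2,-0.6],"rot":[0,-0.39,0],"fingers":1},{"travel":[0,-0.4,-0.7],"rot":[0,-0.52,0],"fingers":1},{"travel":[0,-0.5,-0.7],"rot":[0,-0.65,0],"fingers":1},{"travel":[0,-0.5,-0.7],"rot":[0,-0.78,0],"fingers":1},{"travel":[0,-0.5,-0.7],"rot":[0,-0.83,0],"fingers":1}]'
python3 -m pendant '[{"travel":[0,0,0],"rot":[0,0,-1],"fingers":1},{"travel":[0,0,0],"rot":[0,0,-1],"fingers":1},{"travel":[0,0,0],"rot":[0,0,-1],"fingers":1},{"travel":[0,0,0],"rot":[0,0,-1],"fingers":1},{"travel":[0,0,0],"rot":[0,0,-1],"fingers":1},{"travel":[0,0,0],"rot":[0,0,-1],"fingers":1},{"travel":[0,0,0],"rot":[0,0,-1],"fingers":1}]'
python3 -m pendant '[{"travel":[0,0,0],"rot":[0,0,-1],"fingers":1},{"travel":[0,0,0],"rot":[0,0,-1],"fingers":1},{"travel":[0,0,0],"rot":[0,0,-1],"fingers":1},{"travel":[0,0,0],"rot":[0,0,-1],"fingers":1},{"travel":[0,0,0],"rot":[0,0,-1],"fingers":1},{"travel":[0,0,0],"rot":[0,0,-1],"fingers":1},{"travel":[0,0,0],"rot":[0,0,-1],"fingers":1}]'
python3 -m pendant '[{"travel":[0,0,0],"rot":[0,0,-1],"fingers":1},{"travel":[0,0,0],"rot":[0,0,-1],"fingers":1},{"travel":[0,0,0],"rot":[0,0,-1],"fingers":1},{"travel":[0,0,0],"rot":[0,0,-1],"fingers":1},{"travel":[0,0,0],"rot":[0,0,-1],"fingers":1},{"travel":[0,0,0],"rot":[0,0,-1],"fingers":1},{"travel":[0,0,0],"rot":[0,0,-1],"fingers":1},{"travel":[0,0,0],"rot":[0,0,-1],"fingers":1}]'
cat >> h.py <<'E'
_rel=rel
def relf(p,yaw,pitch):
    s=env.get_state(); q=s['orientation']; Rt=R.from_quat([q[1],q[2],q[3],q[0]])
    y=np.radians(yaw); c=np.radians(pitch)
    z=np.array([np.sin(c)*np.cos(y),np.sin(c)*np.sin(y),-np.cos(c)]); yy=-np.array([np.sin(y),-np.cos(y),0])
    G=R.from_matrix(np.c_[np.cross(yy,z),yy,z]); rel(p); print('rotf',((Rt.inv()*G).as_rotvec()/np.radians(60)).round(3))
E
python3 -c "
from h import *
relf([.47,.112,.15],-4,-40)
im,d=env.read_camera('top'); P=pts('top',d)
m=(d>0)&(P[...,2]>.035)&(P[...,2]<.06)&(abs(P[...,0]-.44)<.1)&(abs(P[...,1]-.114)<.05)
print('bottle',rect(P[m]),m.sum())
"
```

```text
clock: 17.05
tcp_pos: [0.4985, 0.0277, 0.2315]
orientation: [-0.001, 1.0, 0.019, -0.005]
wrist_force: [0.7, 0.1, -0.7]
finger_gap: 0.0853
grip_force: 0.0
clock: 17.75
tcp_pos: [0.4977, 0.027, 0.2295]
orientation: [-0.003, 0.855, 0.518, -0.003]
wrist_force: [-0.1, -0.3, -0.2]
finger_gap: 0.0853
grip_force: 0.0
clock: 18.45
tcp_pos: [0.4977, 0.027, 0.2295]
orientation: [-0.004, 0.482, 0.876, -0.001]
wrist_force: [-0.2, -0.8, 0.1]
finger_gap: 0.0855
grip_force: 0.0
clock: 19.25
tcp_pos: [0.4975, 0.027, 0.2298]
orientation: [-0.004, -0.018, 1.0, 0.002]
wrist_force: [0.7, 0.0, 0.2]
finger_gap: 0.0856
grip_force: 0.0
t 19.25 tcp [0.4975 0.027  0.2298] travel [0.198 0.714 0.669] F [0.7 0.  0.2] gap 0.0856 j [-0.11  0.18 -0.18  1.22  0.   -0.14]
rotf [-0.033  0.659  0.098]
bottle (array([460.4, 133.1]), array([39.7,  4.6]), -12.0) 16
```

```bash

python3 -m pendant '[{"travel":[0.05,0.3,0.1],"rot":[0,0.13,0.02],"fingers":1},{"travel":[0.1,0.6,0.2],"rot":[0,0.26,0.04],"fingers":1},{"travel":[0.2,0.714,0.4],"rot":[-0.01,0.39,0.06],"fingers":1},{"travel":[0.2,0.714,0.6],"rot":[-0.02,0.52,0.08],"fingers":1},{"travel":[0.2,0.714,0.67],"rot":[-0.033,0.65,0.098],"fingers":1},{"travel":[0.2,0.714,0.67],"rot":[-0.033,0.659,0.098],"fingers":1},{"travel":[0.2,0.714,0.67],"rot":[-0.033,0.659,0.098],"fingers":1}]'
python3 -c "
from h import *
s=env.get_state();im,d=env.read_camera('wrist'); P=pts('wrist',d,s)
m=(d>0)&(P[...,2]>.035)&(P[...,2]<.06)&(abs(P[...,0]-.44)<.1)&(abs(P[...,1]-.114)<.05)
print('bottle',rect(P[m]),m.sum(),np.percentile(P[m],[1,99],axis=0))
relf([.46,.1125,.08],-4,-40)
relf([.46,.1125,.030],-4,-40)
"
```

```text
clock: 20.0
tcp_pos: [0.4695, 0.1118, 0.1489]
orientation: [-0.343, 0.034, 0.939, 0.012]
wrist_force: [0.4, -0.0, 0.0]
finger_gap: 0.0852
grip_force: 0.0
bottle (array([439.1, 113.3]), array([148.6,  46.2]), -4.0) 9952 [[0.36712935 0.09064511 0.03544376]
 [0.51022267 0.13814472 0.04698407]]
t 20.05 tcp [0.4698 0.1119 0.1515] travel [-0.319 -0.001  0.51 ] F [-0.2  1.   0.4] gap 0.0855 j [0.03 0.75 0.27 1.79 0.06 0.08]
rotf [ 0.     0.003 -0.001]
t 20.05 tcp [0.4698 0.1119 0.1515] travel [-0.586 -0.     0.83 ] F [-0.2  1.   0.4] gap 0.0855 j [0.03 0.75 0.27 1.79 0.06 0.08]
rotf [ 0.     0.003 -0.001]
```

```bash

python3 -m pendant '[{"travel":[-0.2,0,0.28],"rot":[0,0,0],"fingers":1},{"travel":[-0.4,0,0.56],"rot":[0,0,0],"fingers":1},{"travel":[-0.54,0,0.76],"rot":[0,0,0],"fingers":1},{"travel":[-0.586,0,0.82],"rot":[0,0,0],"fingers":1},{"travel":[-0.586,0,0.82],"rot":[0,0,0],"fingers":1}]'
python3 -m pendant '[{"travel":[0,0,0],"rot":[0,0,0],"fingers":-1},{"travel":[0,0,0],"rot":[0,0,0],"fingers":-1},{"travel":[0,0,0],"rot":[0,0,0],"fingers":-1},{"travel":[0,0,0],"rot":[0,0,0],"fingers":-1},{"travel":[0,0,0],"rot":[0,0,0],"fingers":-1},{"travel":[0,0,0],"rot":[0,0,0],"fingers":-1},{"travel":[0,0,0],"rot":[0,0,0],"fingers":-1},{"travel":[0,0,0],"rot":[0,0,0],"fingers":-1}]' 80
python3 -c "
from h import *
relf([.49,.112,.15],-4,-40)
"
```

```text
clock: 20.55
tcp_pos: [0.4607, 0.1128, 0.0336]
orientation: [-0.339, 0.033, 0.94, 0.012]
wrist_force: [0.2, 0.0, 0.1]
finger_gap: 0.0854
grip_force: 0.0
clock: 21.35
tcp_pos: [0.4615, 0.1126, 0.0329]
orientation: [-0.34, 0.033, 0.94, 0.012]
wrist_force: [2.9, -0.1, 6.9]
finger_gap: 0.0449
grip_force: 82.4
t 21.35 tcp [0.4615 0.1126 0.0329] travel [ 0.442  0.012 -0.902] F [ 2.9 -0.1  6.9] gap 0.0449 j [0.03 0.84 0.13 1.56 0.07 0.08]
rotf [ 0.001  0.004 -0.   ]
```

```bash

python3 -m pendant '[{"travel":[0.15,0,-0.3],"rot":[0,0,0],"fingers":-1},{"travel":[0.3,0,-0.6],"rot":[0,0,0],"fingers":-1},{"travel":[0.442,0,-0.9],"rot":[0,0,0],"fingers":-1},{"travel":[0.442,0,-0.9],"rot":[0,0,0],"fingers":-1}]'
python3 -c "
from h import *
relf([.54,.118,.23],0,10)
"
```

```text
clock: 21.75
tcp_pos: [0.4918, 0.1105, 0.1526]
orientation: [-0.337, 0.033, 0.941, 0.012]
wrist_force: [0.2, 0.1, -3.6]
finger_gap: 0.0449
grip_force: 83.5
t 21.75 tcp [0.4918 0.1105 0.1526] travel [ 0.103  0.092 -0.749] F [ 0.2  0.1 -3.6] gap 0.0449 j [0.03 0.78 0.35 1.82 0.06 0.07]
rotf [ 0.019 -0.822 -0.067]
```

```bash

python3 -m pendant '[{"travel":[0.02,0.02,-0.15],"rot":[0,-0.13,-0.01],"fingers":-1},{"travel":[0.04,0.04,-0.3],"rot":[0,-0.26,-0.02],"fingers":-1},{"travel":[0.06,0.06,-0.45],"rot":[0.01,-0.39,-0.03],"fingers":-1},{"travel":[0.08,0.08,-0.6],"rot":[0.01,-0.52,-0.045],"fingers":-1},{"travel":[0.1,0.09,-0.75],"rot":[0.02,-0.65,-0.06],"fingers":-1},{"travel":[0.1,0.09,-0.75],"rot":[0.02,-0.78,-0.067],"fingers":-1},{"travel":[0.1,0.09,-0.75],"rot":[0.02,-0.822,-0.067],"fingers":-1}]'
python3 -c "
from h import *
relf([.645,.123,.25],1.7,50)
"
```

```text
clock: 22.45
tcp_pos: [0.5344, 0.1181, 0.224]
orientation: [0.083, -0.001, 0.997, -0.001]
wrist_force: [0.4, -0.9, -5.1]
finger_gap: 0.045
grip_force: 83.0
t 22.45 tcp [0.5344 0.1181 0.224 ] travel [-0.945  0.039 -0.061] F [ 0.4 -0.9 -5.1] gap 0.045 j [ 0.08  0.14 -0.25  1.01 -0.01  0.08]
rotf [-0.015 -0.674 -0.023]
```

```bash

python3 -m pendant '[{"travel":[-0.19,0.01,-0.01],"rot":[0,-0.13,0],"fingers":-1},{"travel":[-0.38,0.02,-0.02],"rot":[0,-0.26,-0.01],"fingers":-1},{"travel":[-0.57,0.03,-0.04],"rot":[-0.01,-0.39,-0.01],"fingers":-1},{"travel":[-0.76,0.04,-0.05],"rot":[-0.01,-0.52,-0.02],"fingers":-1},{"travel":[-0.945,0.04,-0.06],"rot":[-0.015,-0.65,-0.02],"fingers":-1},{"travel":[-0.945,0.04,-0.06],"rot":[-0.015,-0.674,-0.023],"fingers":-1},{"travel":[-0.945,0.04,-0.06],"rot":[-0.015,-0.674,-0.023],"fingers":-1},{"travel":[-0.945,0.04,-0.06],"rot":[-0.015,-0.674,-0.023],"fingers":-1},{"travel":[-0.945,0.04,-0.06],"rot":[-0.015,-0.674,-0.023],"fingers":-1}]'
python3 -c "
from h import *
relf([.65,.125,.13],1.7,50)
for c in ['top','scene']:
  im,d=env.read_camera(c);P=pts(c,d);cv2.imwrite(f'pics/{c}6.png',im)
  near=(d>0)&(abs(P[...,0]-.65)<.06)&(abs(P[...,1]-.125)<.045)
  m=near&(P[...,2]>.287)&(P[...,2]<.33); print(c,'cap',m.sum(),P[m].mean(0) if m.any() else '', np.percentile(P[m][:,2],[50,98]) if m.any() else '')
  for a,b in [(.15,.18),(.18,.21),(.21,.235)]:
    m=near&(P[...,2]>a)&(P[...,2]<b)&(im.mean(2)>90)
    if m.sum()>20: print(c,a,m.sum(),np.percentile(P[m],[1,50,99],axis=0)[:,:2].round(3).tolist(),P[m][:,2].min())
a=cv2.imread('pics/scene6.png')[110:270,270:450]; cv2.imwrite('pics/mix6.png',cv2.resize(a,(675,600)))
"
```

```text
clock: 23.35
tcp_pos: [0.6488, 0.1228, 0.2505]
orientation: [0.421, -0.013, 0.907, 0.006]
wrist_force: [0.4, -0.1, -2.7]
finger_gap: 0.0449
grip_force: 83.1
t 23.35 tcp [0.6488 0.1228 0.2505] travel [0.76  0.018 0.656] F [ 0.4 -0.1 -2.7] gap 0.0449 j [ 0.08 -0.02 -0.74 -0.02 -0.04  0.04]
rotf [-0.001 -0.003 -0.001]
top cap 212 [0.62577938 0.12166453 0.30285857] [0.30268298 0.31951088]
scene cap 431 [0.6213672  0.11702487 0.30269908] [0.30276052 0.3209851 ]
scene 0.15 145 [[0.638, 0.098], [0.665, 0.102], [0.682, 0.142]] 0.15476385459302017
scene 0.18 194 [[0.637, 0.098], [0.667, 0.102], [0.682, 0.142]] 0.1800369653711333
scene 0.21 160 [[0.639, 0.098], [0.667, 0.102], [0.682, 0.142]] 0.21006161366868942
```

View pics/mix6.png

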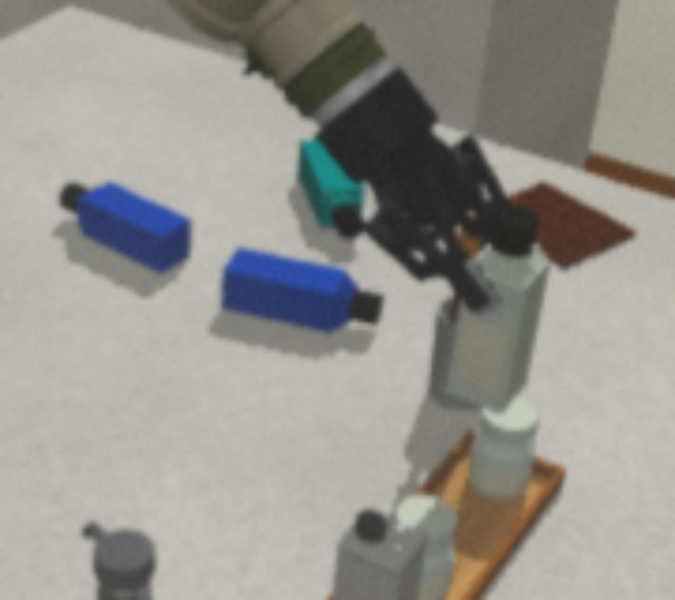

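The bottle hangs upright at about (495,320) over the left gap, so I'll lower it.

```bash

python3 -m pendant '[{"travel":[0.2,0.025,0.15],"rot":[0,0,0],"fingers":-1},{"travel":[0.4,0.025,0.31],"rot":[0,0,0],"fingers":-1},{"travel":[0.6,0.025,0.46],"rot":[0,0,0],"fingers":-1},{"travel":[0.79,0.025,0.614],"rot":[0,0,0],"fingers":-1},{"travel":[0.79,0.025,0.614],"rot":[0,0,0],"fingers":-1},{"travel":[0.79,0.025,0.614],"rot":[0,0,0],"fingers":-1}]'
python3 -m pendant '[{"travel":[0.08,0,0.07],"rot":[0,0,0],"fingers":-1},{"travel":[0.13,0,0.11],"rot":[0,0,0],"fingers":-1},{"travel":[0.15,0,0.125],"rot":[0,0,0],"fingers":-1},{"travel":[0.15,0,0.125],"rot":[0,0,0],"fingers":-1},{"travel":[0.15,0,0.125],"rot":[0,0,0],"fingers":-1}]'
python3 -c "
from h import *
relf([.644,.1255,.1017],1.7,50)
for c in ['top','scene']:
  im,d=env.read_camera(c);P=pts(c,d)
  near=(d>0)&(abs(P[...,0]-.65)<.06)&(abs(P[...,1]-.125)<.045)
  for a,b in [(.09,.115),(.14,.2)]:
    m=near&(P[...,2]>a)&(P[...,2]<b)
    print(c,m.sum(),np.percentile(P[m],[1,50,99],axis=0).round(3).tolist())
"
```

```text
clock: 24.05
tcp_pos: [0.6442, 0.1257, 0.1303]
orientation: [0.421, -0.013, 0.907, 0.006]
wrist_force: [0.5, -0.5, -2.2]
finger_gap: 0.0449
grip_force: 82.9
clock: 24.55
tcp_pos: [0.6442, 0.1258, 0.108]
orientation: [0.422, -0.013, 0.906, 0.006]
wrist_force: [-0.5, -0.1, -3.7]
finger_gap: 0.0447
grip_force: 83.2
t 24.55 tcp [0.6442 0.1258 0.108 ] travel [ 0.041 -0.002  0.032] F [-0.5 -0.1 -3.7] gap 0.0447 j [ 0.09  0.24 -0.94 -0.48 -0.05  0.04]
rotf [-0.    -0.001 -0.001]
top 37 [[0.629, 0.09, 0.091], [0.634, 0.122, 0.107], [0.668, 0.159, 0.115]]
top 179 [[0.59, 0.092, 0.141], [0.614, 0.125, 0.159], [0.665, 0.157, 0.178]]
scene 139 [[0.624, 0.089, 0.09], [0.664, 0.103, 0.106], [0.679, 0.15, 0.115]]
scene 381 [[0.59, 0.09, 0.14], [0.612, 0.117, 0.159], [0.669, 0.162, 0.178]]
```

```bash

python3 -m pendant '[{"travel":[0.02,0,0.016],"rot":[0,0,0],"fingers":-1},{"travel":[0.028,0,0.023],"rot":[0,0,0],"fingers":-1},{"travel":[0.035,0,0.029],"rot":[0,0,0],"fingers":-1},{"travel":[0.04,0,0.033],"rot":[0,0,0],"fingers":-1},{"travel":[0.04,0,0.033],"rot":[0,0,0],"fingers":-1},{"travel":[0.04,0,0.033],"rot":[0,0,0],"fingers":-1}]'
```

```text
clock: 25.25
tcp_pos: [0.6457, 0.1259, 0.1036]
orientation: [0.424, -0.013, 0.905, 0.006]
wrist_force: [-2.3, -0.1, 5.0]
finger_gap: 0.0449
grip_force: 83.9
```

```bash

python3 -m pendant '[{"travel":[0,0,0],"rot":[0,0,0],"fingers":0.3},{"travel":[0,0,0],"rot":[0,0,0],"fingers":0.3},{"travel":[0,0,0],"rot":[0,0,0],"fingers":0.3},{"travel":[0,0,0],"rot":[0,0,0],"fingers":0.3},{"travel":[0,0,0],"rot":[0,0,0],"fingers":0.3}]'
python3 -m pendant '[{"travel":[0,0,-0.1],"rot":[0,0,0],"fingers":0.3},{"travel":[0,0,-0.3],"rot":[0,0,0],"fingers":0.3},{"travel":[0,0,-0.6],"rot":[0,0,0],"fingers":0.3},{"travel":[0,0,-0.9],"rot":[0,0,0],"fingers":0.3},{"travel":[0,0,-1],"rot":[0,0,0],"fingers":0.3},{"travel":[0,0,-1],"rot":[0,0,0],"fingers":0.3}]'
python3 -c "
from h import *
for c in ['top','scene']:
  im,d=env.read_camera(c);P=pts(c,d);cv2.imwrite(f'pics/{c}7.png',im)
  def show(n,x,y,r,a,b):
    m=(d>0)&(np.hypot(P[...,0]-x,P[...,1]-y)<r)&(P[...,2]>a)&(P[...,2]<b)
    if m.sum()>8: print(c,n,m.sum(),np.round((P[m].min(0)+P[m].max(0))/2,4),np.median(P[m],0).round(4))
  show('bottle cap',.6545,.125,.03,.15,.165); show('tin top',.6596,-.026,.04,.11,.12); show('pumphead',.575,-.2,.05,.183,.2)
  for y in (-.102,.05,.2): show('jar',.657,y,.035,.072,.09)
rel([.57,-.2,.3])
a=cv2.imread('pics/scene7.png')[90:340,190:450]; cv2.imwrite('pics/mix7.png',cv2.resize(a,(624,600)))
"
```

```text
clock: 25.75
tcp_pos: [0.6436, 0.1257, 0.1006]
orientation: [0.421, -0.013, 0.907, 0.006]
wrist_force: [-0.1, -0.2, -0.3]
finger_gap: 0.0557
grip_force: 0.0
clock: 26.35
tcp_pos: [0.5529, 0.1237, 0.1814]
orientation: [0.423, -0.013, 0.906, 0.006]
wrist_force: [0.5, -0.9, 0.4]
finger_gap: 0.0554
grip_force: 0.0
top bottle cap 53 [0.6529 0.1251 0.1563] [0.6531 0.1249 0.156 ]
top tin top 131 [ 0.6581 -0.0242  0.115 ] [ 0.6615 -0.0228  0.1151]
top pumphead 113 [ 0.562  -0.1996  0.1909] [ 0.5682 -0.1978  0.1887]
top jar 121 [ 0.6609 -0.1016  0.079 ] [ 0.6611 -0.1014  0.0797]
top jar 128 [0.6564 0.0514 0.0802] [0.6552 0.0511 0.0798]
top jar 121 [0.6519 0.1988 0.0805] [0.6514 0.1974 0.0803]
scene bottle cap 73 [0.6551 0.124  0.1552] [0.6567 0.1228 0.1561]
scene tin top 198 [ 0.6607 -0.026   0.1151] [ 0.6672 -0.0337  0.1148]
scene pumphead 209 [ 0.5631 -0.2021  0.1883] [ 0.5722 -0.2021  0.1897]
scene jar 222 [ 0.6642 -0.1026  0.0777] [ 0.6653 -0.1059  0.0798]
scene jar 144 [0.6572 0.0517 0.0775] [0.6592 0.0496 0.0795]
scene jar 74 [0.6576 0.2016 0.0792] [0.6648 0.2022 0.0818]
t 26.45 tcp [0.5531 0.1235 0.1793] travel [-0.81  -2.698 -0.6  ] F [0.1 0.3 0.3] gap 0.0553 j [ 0.11 -0.09 -1.03 -0.24 -0.06  0.05]
```

View pics/mix7.png

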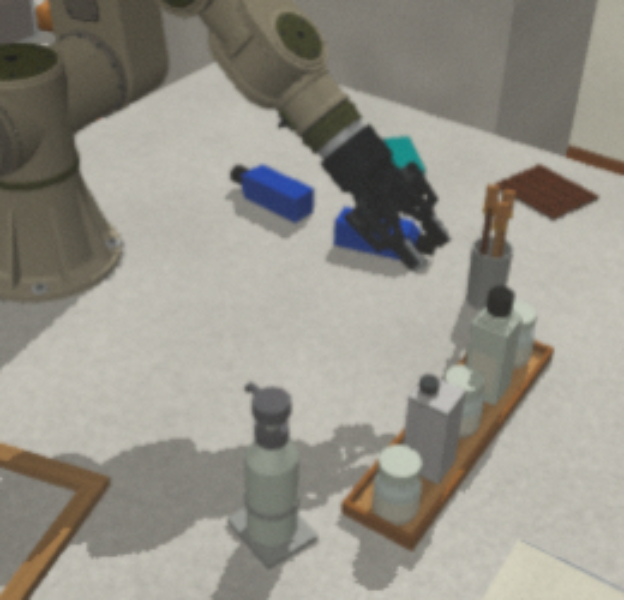

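Both stand: the tin's top is at 0.115 and the bottle's cap top at 0.156. The jars haven't moved. Now the pump, head centre at about (0.5685, -0.200).

```bash

python3 -m pendant '[{"travel":[-0.1,0,-0.2],"rot":[0,0.13,0],"fingers":-1},{"travel":[-0.3,-0.2,-0.4],"rot":[0,0.26,0],"fingers":-1},{"travel":[-0.5,-0.4,-0.6],"rot":[0,0.39,0],"fingers":-1},{"travel":[-0.7,-0.6,-0.7],"rot":[0,0.52,0],"fingers":-1},{"travel":[-0.7,-0.8,-0.7],"rot":[0,0.65,0],"fingers":-1},{"travel":[-0.7,-1,-0.7],"rot":[0,0.78,0],"fingers":-1},{"travel":[-0.7,-1,-0.7],"rot":[0,0.83,0],"fingers":-1},{"travel":[-0.7,-1,-0.7],"rot":[0,0.83,0],"fingers":-1}]' 40
python3 -c "
from h import *
relf([.5685,-.2,.28],0,0)
im,d=env.read_camera('top');P=pts('top',d)
m=(d>0)&(np.hypot(P[...,0]-.5685,P[...,1]+.2)<.06)&(P[...,2]>.183)&(P[...,2]<.2)
q=P[m];print(rect(q)); e=q[q[:,0]>.556]; print(cv2.minEnclosingCircle((e[:,:2]*1000).astype(np.float32)),len(e))
"
```

```text
clock: 27.25
tcp_pos: [0.5486, 0.0009, 0.2964]
orientation: [-0.003, -0.013, 1.0, -0.0]
wrist_force: [0.2, -0.1, 0.5]
finger_gap: -0.0004
grip_force: 0.0
t 27.25 tcp [0.5486 0.0009 0.2964] travel [-0.124 -1.678  0.136] F [ 0.2 -0.1  0.5] gap -0.0004 j [-0.14  0.26  0.08  1.4  -0.   -0.17]
rotf [-0.    -0.005  0.024]
(array([ 567.2, -196.7]), array([41.8, 35.1]), -46.9)
((569.3568115234375, -199.7782440185547), 18.6868839263916) 96
```

```bash

python3 -m pendant '[{"travel":[0,-0.4,0],"rot":[0,0,0],"fingers":-1},{"travel":[-0.05,-0.8,0],"rot":[0,0,0],"fingers":-1},{"travel":[-0.1,-0.9,0],"rot":[0,0,0],"fingers":-1},{"travel":[-0.124,-0.9,0],"rot":[0,-0.005,0.024],"fingers":-1}]'
python3 -m pendant '[{"travel":[0,-0.35,0],"rot":[0,0,0],"fingers":-1},{"travel":[0,-0.7,0],"rot":[0,0,0],"fingers":-1},{"travel":[0,-0.78,0.1],"rot":[0,0,0],"fingers":-1},{"travel":[0,-0.78,0.3],"rot":[0,0,0],"fingers":-1},{"travel":[0,-0.78,0.45],"rot":[0,0,0],"fingers":-1},{"travel":[0,-0.78,0.5],"rot":[0,0,0],"fingers":-1}]'
python3 -c "
from h import *
relf([.569,-.2,.209],0,0)
"
```

```text
clock: 27.7
tcp_pos: [0.5651, -0.1062, 0.2952]
orientation: [0.002, 0.001, 1.0, 0.0]
wrist_force: [0.2, -0.2, 0.3]
finger_gap: 0.0003
grip_force: 0.0
clock: 28.3
tcp_pos: [0.5639, -0.1957, 0.2344]
orientation: [0.001, -0.002, 1.0, 0.001]
wrist_force: [-0.2, 0.6, -0.5]
finger_gap: 0.0003
grip_force: 0.0
t 28.3 tcp [ 0.5639 -0.1957  0.2344] travel [-0.042 -0.037  0.212] F [-0.2  0.6 -0.5] gap 0.0003 j [-0.47  0.36  0.07  1.28  0.   -0.47]
rotf [0.003 0.001 0.004]
```

Go to just above the head, then press in steps.

```bash

python3 -m pendant '[{"travel":[-0.042,-0.037,0.1],"rot":[0,0,0],"fingers":-1},{"travel":[-0.042,-0.037,0.18],"rot":[0,0,0],"fingers":-1},{"travel":[-0.042,-0.037,0.18],"rot":[0,0,0],"fingers":-1},{"travel":[-0.042,-0.037,0.18],"rot":[0,0,0],"fingers":-1}]'
python3 -m pendant '[{"travel":[0,0,0.05],"rot":[0,0,0],"fingers":-1},{"travel":[0,0,0.09],"rot":[0,0,0],"fingers":-1},{"travel":[0,0,0.13],"rot":[0,0,0],"fingers":-1},{"travel":[0,0,0.14],"rot":[0,0,0],"fingers":-1},{"travel":[0,0,0.14],"rot":[0,0,0],"fingers":-1},{"travel":[0,0,0.14],"rot":[0,0,0],"fingers":-1}]'
```

```text
clock: 28.7
tcp_pos: [0.5703, -0.2022, 0.2159]
orientation: [0.002, -0.002, 1.0, 0.0]
wrist_force: [-0.6, -0.8, 1.0]
finger_gap: -0.0
grip_force: 0.0
clock: 29.3
tcp_pos: [0.5709, -0.2027, 0.2]
orientation: [0.003, -0.002, 1.0, -0.0]
wrist_force: [0.6, -0.3, 5.3]
finger_gap: -0.0
grip_force: 2.8
```

```bash

python3 -m pendant '[{"travel":[0,0,0.02],"rot":[0,0,0],"fingers":-1},{"travel":[0,0,0.035],"rot":[0,0,0],"fingers":-1},{"travel":[0,0,0.05],"rot":[0,0,0],"fingers":-1},{"travel":[0,0,0.05],"rot":[0,0,0],"fingers":-1},{"travel":[0,0,0.05],"rot":[0,0,0],"fingers":-1}]'
```

```text
clock: 29.8
tcp_pos: [0.5709, -0.2027, 0.1969]
orientation: [0.005, -0.002, 1.0, -0.001]
wrist_force: [-3.6, 1.7, 19.4]
finger_gap: 0.0003
grip_force: 9.7
```

It reads 19 N, well over the 7 N spring, so the head is on its stop. Now I'll lift off and check.

```bash

python3 -m pendant '[{"travel":[0,0,-0.1],"rot":[0,0,0],"fingers":-1},{"travel":[0,0,-0.3],"rot":[0,0,0],"fingers":-1},{"travel":[0,0,-0.7],"rot":[0,0,0],"fingers":-1},{"travel":[0,0,-1],"rot":[0,0,0],"fingers":-1},{"travel":[0,0,-1],"rot":[0,0,0],"fingers":-1}]'
python3 -m pendant '[{"travel":[0.5,0,0],"rot":[0,0,0],"fingers":-1},{"travel":[1,0,0],"rot":[0,0,0],"fingers":-1},{"travel":[1,0,0],"rot":[0,0,0],"fingers":-1},{"travel":[1,0,0],"rot":[0,0,0],"fingers":-1},{"travel":[1,0,0],"rot":[0,0,0],"fingers":-1},{"travel":[1,0,0],"rot":[0,0,0],"fingers":-1}]'
python3 -c "
from h import *
for c in ['top','scene']:
  im,d=env.read_camera(c);P=pts(c,d)
  def show(n,x,y,r,a,b):
    m=(d>0)&(np.hypot(P[...,0]-x,P[...,1]-y)<r)&(P[...,2]>a)&(P[...,2]<b)
    if m.sum()>8: print(c,n,m.sum(),np.round((P[m].min(0)+P[m].max(0))/2,4),np.median(P[m],0).round(4))
  show('bottle cap',.6545,.125,.03,.15,.165); show('tin top',.6596,-.026,.04,.11,.12); show('pumphead',.575,-.2,.03,.17,.2)
  for y in (-.102,.05,.2): show('jar',.657,y,.035,.072,.09)
  show('deckle',.35,-.4,.16,.009,.02)
D=np.load('top0.npz');P=D['P'];d=D['d'];c='top0';show('deckle',.35,-.4,.16,.009,.02)
cv2.imwrite('pics/end.png',cv2.resize(im[90:390,150:450],(600,600)))
"
```

```text
clock: 30.3
tcp_pos: [0.5712, -0.2032, 0.3187]
orientation: [0.006, -0.002, 1.0, -0.002]
wrist_force: [0.3, 0.1, 0.6]
finger_gap: 0.0
grip_force: 0.0
clock: 30.9
tcp_pos: [0.4506, -0.203, 0.3121]
orientation: [0.003, -0.002, 1.0, 0.0]
wrist_force: [0.6, 0.8, -0.4]
finger_gap: -0.0002
grip_force: 0.0
top bottle cap 52 [0.6531 0.1249 0.1563] [0.6527 0.125  0.1551]
top tin top 125 [ 0.6582 -0.0242  0.1148] [ 0.6606 -0.0225  0.1154]
top pumphead 114 [ 0.5666 -0.1996  0.1847] [ 0.5686 -0.1981  0.1887]
top jar 126 [ 0.6601 -0.1016  0.0799] [ 0.6604 -0.1012  0.0807]
top jar 127 [0.6556 0.0512 0.0808] [0.655  0.0512 0.0805]
top jar 123 [0.6517 0.1978 0.0807] [0.6511 0.1973 0.0804]
top deckle 733 [ 0.3511 -0.4218  0.0145] [ 0.3133 -0.4373  0.0138]
scene bottle cap 72 [0.6551 0.1257 0.155 ] [0.6562 0.1225 0.1564]
scene tin top 199 [ 0.6609 -0.0259  0.1149] [ 0.6669 -0.0336  0.1146]
scene pumphead 254 [ 0.5686 -0.2016  0.1825] [ 0.5756 -0.2057  0.1889]
scene jar 221 [ 0.6641 -0.1028  0.0781] [ 0.6657 -0.1052  0.0796]
scene jar 144 [0.6573 0.0523 0.0779] [0.6593 0.0494 0.0796]
scene jar 75 [0.6579 0.2013 0.0789] [0.6649 0.203  0.0814]
scene deckle 2176 [ 0.3667 -0.3811  0.014 ] [ 0.3508 -0.4035  0.0135]
top0 deckle 915 [ 0.35   -0.3948  0.0145] [ 0.365  -0.4119  0.0135]
```

View pics/end.png

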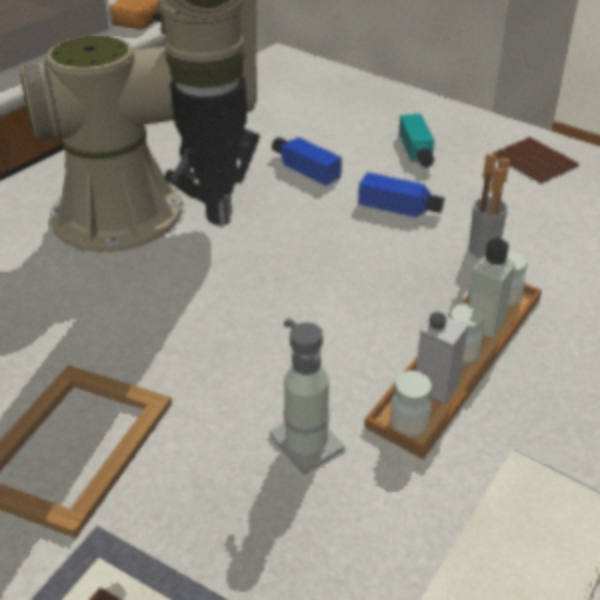

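The tin (440,355) and bottle (490,290) both stand in the rack between the jars. The pump head (305,335) is back up at 0.189 m, the wooden frame is where it was, and the robot is touching nothing, so I'll hand in.

```bash
python3 -c "
from workcell import env
print(env.hand_in())"
```

```text
the job is handed in; nothing more can be done
None
```

The tin stands in the right gap and the tall bottle in the left, the pump was then pressed fully down and sprang back up, the jars and wooden frame look unmoved, and the job was handed in at about 31 s on the robot's clock.

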